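Poke a stuck tube adapter up out of its block from below

TASK

The brass tube adapter is stuck flush in the well of the raised aluminium block. Take the C-shaped ejector tool by its blue handle, bring its pin in under the block, feel for the hidden access hole without forcing the pin against the block, and gently poke the adapter up until it stands well out of the well; then stand the tool upright on the bench clear of the block and put the adapter upright into the white tray. Leave the sample cup and the bottles where they are.

Things in the scene. Friction and masses are not known exactly. Their poses are not given: they have to be found in the camera images.
- block: Fixed stand, 64 (x) x 124 (y) x 87 mm high: aluminium top plate, z 57 to 87 mm, on two grey side cheeks (inner faces at y = +-52 mm; low feet out to y = +-68, x = +-39 mm). Open below at front and back. Origin on the bench under the well's axis, z up, front looks along its -x. The round well, 31.6 mm wide, goes down through the middle of the top plate.
- well_mouth (a point): Centre of the well's mouth in the block's top face, 87 mm above the block's origin. Its axes are the block's. In the wall, 2 to 8 mm below the top face, four sprung pads grip the adapter.
- floor_under (a point): Point on the well's axis at the underside of the steel floor plate, 52 mm above the bench (axes as the block's). The plate carries the adapter; 5 mm thick, 44 x 44 mm. It has been turned anyhow about the well's axis: its one access hole, 12 mm wide, lies with its centre 7 mm off that axis, in any direction (straight under the axis there is solid plate). Unmeasured, unseen from above: feel for it.
- front_entry (a point): Middle of the block's front edge at the height of the floor plate's underside: the tool's foot and pin go in below here, along the block's +x, its upper arm above the top plate. A pin stopped 52 mm over the bench has hit the plate (which stays put); through the hole it goes on to 57 mm, the adapter's underside.
- adapter: Brass cylinder, 30 mm in diameter, 29.5 mm high, dark round mark on top, about 60 g. Origin at the centre of its underside, z up. It starts in the well on the floor plate, its top 0.5 mm below the block's top face. Pushing it up takes roughly 5 to 16 N; the pads hold it where it is left, up to about 20 mm of rise. Standing out 8 mm or more, it can be gripped and pulled out from above.
- ejector: Loose C-shaped steel tool, about 0.3 kg, 152 mm high, standing on its foot, open side to its +x. Origin under the foot, straight below the pin; z up. Foot x -55 to +22 mm, 44 mm wide, 8 mm thick. Spine x -54 to -43 mm, 16 mm wide, z 8 to 106 mm. Handle and pin stand on one vertical line, x = y = 0.
- ejector_tip (a point): Centre of the upper end of the upright pin, 6 mm in diameter, 33 mm above the underside of the foot.
- ejector_arm (a point): Underside of the upper arm straight above the pin, 97 mm above the underside of the foot (64 mm above the pin's tip). The arm is 10 mm thick, 18 mm wide, x -54 to +9 mm.
- ejector_handle (a point): Point on the axis of the blue handle, 132 mm above the underside of the foot: a good place to grip. Handle 20 x 20 mm, from 107 mm up, its top at 152 mm.
- tray: Fixed white open tray, 120 x 120 x 18 mm, walls and floor 4 mm thick. Origin at the centre of its underside.
- sample_cup: Bystander: sample cup with yellow lid, 62 mm in diameter, 68 mm high. Origin at the centre of its underside.
- stain_bottle: Bystander: brown bottle with black cap, 34 mm in diameter, 85 mm high. Origin at the centre of its underside.
- dropper_bottle: Bystander: small white bottle with blue cap, 22 mm in diameter, 58 mm high. Origin at the centre of its underside.
Mind the look-alikes: they are no part of the job. Leave any orange look-alike of the block alone. Several things have the shape of the ejector; the one meant has the colours described above.

How it is judged:
By the outcome, as a careful person would: the job done as asked, in the order asked, and still so for the second after the job is handed in, with the robot touching nothing.
It also fails if it takes over 72 s, if anything falls off the work surface, if the arm or the gripper's body presses on something with over 40 N, if the wrist force passes 120 N, or if a joint passes its speed limit or range.

ROBOT

A 6-joint arm with a two-finger parallel gripper is mounted at the origin on a cart in front of the work surface, level with it; the furniture and walls round the work are solid. World frame = base frame: x ahead of the robot, y to its left, z up, the work surface at z = 0. Lengths are in m, angles in rad, forces in N, time in s.
With the tool pointing down it reaches from about 0.3 to 0.875 m from the base axis. Payload 6.4 kg.
Tool frame: the origin (TCP) lies at the very end of the fingers, on their centre line; the grasp point (between the pads) lies ctrl.grip_point_offset behind it (ctrl.grip_point_offset is the distance from the TCP to the grasp point, in m); z points along the fingers, x is the direction in which the jaws open and shut, and the axes are right-handed (so a half turn about z gives the same grasp; the last joint's range is limited). The gripper opens to 85 mm and grips with 20 to 120 N. Pads are 22 mm wide; open, the fingers measure 114 mm over their backs; the gripper's body (76 mm by 85 mm) begins 54 mm behind the grasp point. The pads swing forward as they close: fully open they stand 13 mm farther back than shut.
Start: joints at [-1.318, 0.181, 1.607, -0, 1.354, -0.206], TCP at [0.255, -0.516, 0.231] pointing down, gripper open.
Joint ranges: [-2.99, 2.99], [-0.89, 2.07], [0.3, 2.58], [-1.14, 4.28], [0, 2.63], [-3.12, 3.12]. Speed limits (rad/s): [2.57, 2.57, 3.01, 3.14, 3.14, 3.14].

INTERFACE

Orientations are given as a unit quaternion [w, x, y, z].
In Python, from bench import get_obs, viewer, workorder, ctrl gives the robot as it stands. The module is installed in compiled form; this text tells all that it offers.
- The arm moves only by the tool move_arm, never from a script. Its argument "increments" is a list of rows, each an object of numbers: "tx", "ty", "tz": the shift along the tool's x, y, z in m; "turn": the turn about the tool's z in degrees. A call has 1 to 20 rows; each row is the pose to reach, as a shift and turn from the pose commanded when the call began, along the tool's axes at that moment; what a row does not reach only later rows make up. A row lasts 1/12 s, in which the tool goes at most 41.7 mm and 7.16 degrees, less where a joint would pass 70% of its speed; a pose out of reach is approached as far as the arm can. A call with a gripper value outside its range is refused whole. "gripper" is the opening, from 0 (shut) to 1 (fully open), set as the call begins (left out, the last holds). The fingers move at their own pace and stop on an object; the grip force is fixed at half the most. Time passes only in rows, so rows that repeat a pose let the fingers close. It gives the time, the measured TCP pose, the force and the opening at its end, in the units of the state.
- get_obs(): the state, without advancing time (a new reading comes with each control period).
- viewer.camera(name): name is "scene" or "top"; returns (picture, depth): 420x560x3 uint8, red, green, blue; 420x560 float32, m along the optical axis (not along the pixel's ray), 0 where there is no reading.
- viewer.get_calibration(name): a dict with "intrinsics" (3x3 intrinsics, pixels), "k1" (the pictures are not rectified: a ray, as slopes to the right and down, at radius r is drawn at 1 + k1 r^2 times it, then the intrinsics apply), "origin" and "attitude" of the camera in the world. Camera axes: x right, y up, looking along -z (the intrinsics and any distortion apply to the point x, -y, -z); pixel columns grow to the right and rows downward; lengths in m; the calibration is good to about 2 mm. A picture is of the moment at which its call begins. get_calibration takes no time and is no camera call.
- workorder.hand_in(): hands the job in, once; it reports no verdict.
The state is a dict: "time_s": time; "q": joint angles; "dq": joint speeds; "joint_efforts": joint torques, N m; "eef_pos": TCP position; "eef_rot": TCP orientation; "wrist_force": force on the tool from outside, world axes, zero at the start; "torque": the same for the moment, N m; "opening": opening from 0.0 (shut) to 1.0 (fully open).
Only numpy, scipy, OpenCV 4.12 (cv2) and the standard library are available. Lean on these libraries where they do the work, as an engineer would, in place of code of your own. Each camera call takes 0.05 s, during which the arm holds its last target.

## Working session

There is one attempt and no reset: what is moved stays moved. The work goes in short steps, Python scripts to look and compute and a tool call to move; the robot and the scene stay as the last step left them, time stands still between calls to the robot, and variables do not carry over. Pictures are saved under pics/ and viewed, and the job is handed in when it is done.

Besides the shell and the picture viewer there is one more tool, called after "Call:" as name(argument=value, ...), one argument or row to a line, values as JSON. move_arm: Moves the arm, as the interface text tells. Its arguments: {"type":"object","properties":{"increments":{"type":"array"},"gripper":{"type":"number"}},"required":["increments"]}

```bash
mkdir -p pics; cat > h.py <<'E'
import numpy as np, cv2
from bench import get_obs, viewer, workorder, ctrl
from scipy.spatial.transform import Rotation as R
def snap(name,fn):
    p,d=viewer.camera(name)
    np.savez('pics/'+fn+'.npz',p=p,d=d)
    cv2.imwrite('pics/'+fn+'.png',p[:,:,::-1])
    return p,d
def cal(name):
    c=viewer.get_calibration(name); 
    return np.array(c['intrinsics']),c['k1'],np.array(c['origin']),c['attitude']
def rot(a):
    a=np.array(a,float)
    return a if a.shape==(3,3) else R.from_quat(a[[1,2,3,0]]).as_matrix()
def rays(name,uv):
    K,k1,o,a=cal(name)
    uv=np.atleast_2d(np.array(uv,float))
    s=cv2.undistortPoints(uv.reshape(-1,1,2),K,np.array([k1,0,0,0,0.])).reshape(-1,2)
    v=np.c_[s[:,0],-s[:,1],-np.ones(len(s))]
    return o,v@rot(a).T
def onplane(name,uv,z):
    o,v=rays(name,uv); t=(z-o[2])/v[:,2]; return o+v*t[:,None]
def atdepth(name,uv,d):
    o,v=rays(name,uv); return o+v*np.asarray(d).reshape(-1,1)
def proj(name,P):
    K,k1,o,a=cal(name)
    c=(np.atleast_2d(P)-o)@rot(a); s=np.c_[c[:,0],-c[:,1]]/(-c[:,2:3])
    r2=(s**2).sum(1,keepdims=True); s=s*(1+k1*r2)
    return np.c_[s[:,0]*K[0,0]+K[0,2],s[:,1]*K[1,1]+K[1,2]]
E
python3 - <<'E'
from h import *
for n in('scene','top'):
    p,d=snap(n,n+'0'); print(viewer.get_calibration(n))
o=get_obs();print(o, ctrl.grip_point_offset)
E
```

```text
{'intrinsics': array([[537.8296558 ,   0.        , 279.39214056],
       [  0.        , 537.8296558 , 216.69620595],
       [  0.        ,   0.        ,   1.        ]]), 'k1': -0.08133218863525771, 'origin': array([-0.05078821,  0.91818154,  0.76598506]), 'attitude': array([-0.25736397, -0.13674095,  0.47066403,  0.83279113])}
{'intrinsics': array([[482.75048473,   0.        , 274.74540261],
       [  0.        , 482.75048473, 205.65914325],
       [  0.        ,   0.        ,   1.        ]]), 'k1': -0.07516713180430527, 'origin': array([0.39293421, 0.02184286, 1.08817612]), 'attitude': array([ 0.71120397,  0.06357442, -0.03901792, -0.69901703])}
{'time_s': 0.1, 'q': array([-1.31826190e+00,  1.81459176e-01,  1.60789345e+00, -3.02809822e-05,
        1.35383456e+00, -2.06321316e-01]), 'dq': array([ 0.00033311, -0.0016702 , -0.00207866,  0.00018286,  0.00076159,
        0.00047589]), 'joint_efforts': array([ 6.74839030e-04, -4.45870042e+01, -3.52239811e+01, -1.66355239e-04,
        4.07257990e-03, -1.23176758e-05]), 'eef_pos': array([ 0.2545486 , -0.51502823,  0.23048555]), 'eef_rot': array([-5.39885751e-04,  8.49390207e-01, -5.27764759e-01, -5.86836869e-04]), 'wrist_force': array([-0.3268624 ,  0.41758105, -0.64809123]), 'torque': array([ 0.02367405, -0.02044778, -0.03912692]), 'opening': 1.0007710925925828} 0.0187
```

View pics/scene0.png

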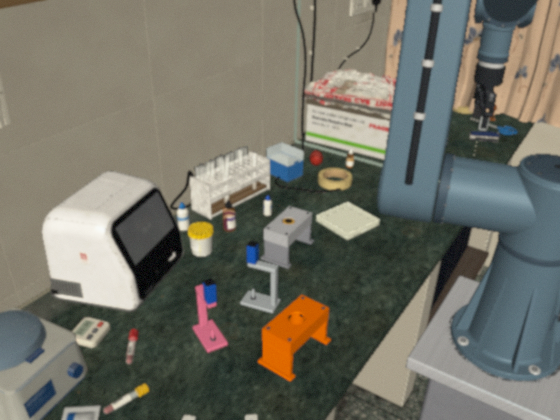

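View pics/top0.png

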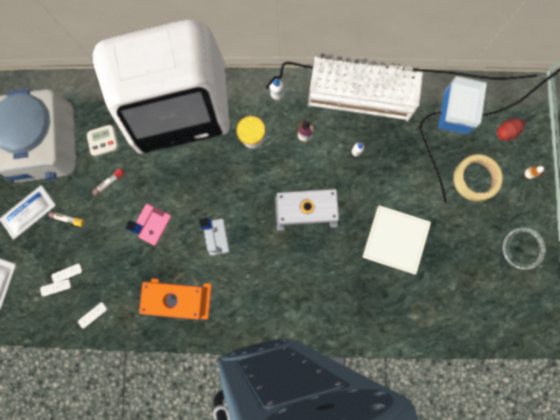

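The top view shows the aluminium block at (308,208) with the adapter in it, the steel ejector at about (213,235), the pink decoy at (150,225), the orange decoy block at (175,300), the tray at (397,240) and the cup at (251,131). Zooming in to measure.

```bash
python3 - <<'E'
from h import *
t=cv2.imread('pics/top0.png'); s=cv2.imread('pics/scene0.png')
cv2.imwrite('pics/tz.png',cv2.resize(t[170:280,180:380],None,fx=4,fy=4,interpolation=cv2.INTER_CUBIC))
cv2.imwrite('pics/sz.png',cv2.resize(s[190:320,180:340],None,fx=4.5,fy=4.5,interpolation=cv2.INTER_CUBIC))
for uv,z in [((308,208),.087),((213,235),0),((397,240),.018),((251,131),.068),((205,224),.152),((279,225),0),((334,222),0)]:
    print(uv,onplane('top',uv,z).round(4))
E
```

```text
(308, 208) [[ 0.5352 -0.0115  0.087 ]]
(213, 235) [[0.4824 0.2004 0.    ]]
(397, 240) [[ 0.4765 -0.2113  0.018 ]]
(251, 131) [[0.7067 0.1143 0.068 ]]
(205, 224) [[0.4912 0.1921 0.152 ]]
(279, 225) [[0.5077 0.0508 0.    ]]
(334, 222) [[ 0.5165 -0.0735  0.    ]]
```

View pics/tz.png

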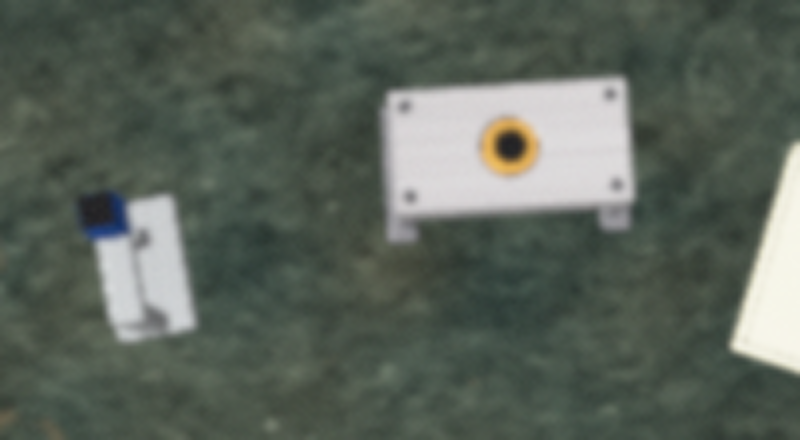

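View pics/sz.png

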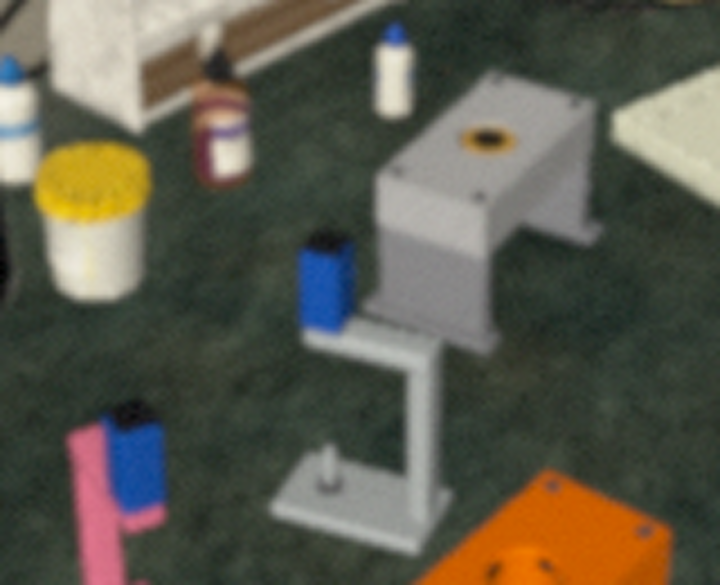

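```bash
python3 - <<'E'
from h import *
D=np.load('pics/top0.npz');p=D['p'];d=D['d']
vv,uu=np.mgrid[0:420,0:560]; uv=np.c_[uu.ravel(),vv.ravel()]
P=atdepth('top',uv,d.ravel()).reshape(420,560,3)
print('bench z',np.median(P[250:300,250:340,2]))
print('block z',P[200:216,285:300,2].mean(), 'handle',P[222:226,202:206,2])
hsv=cv2.cvtColor(p,cv2.COLOR_RGB2HSV)
def rect(mask,z,name='top',show=1):
    n,l,st,c=cv2.connectedComponentsWithStats(mask.astype(np.uint8))
    i=1+np.argmax(st[1:,4]); m=(l==i).astype(np.uint8)
    ct=max(cv2.findContours(m,0,cv2.CHAIN_APPROX_NONE)[0],key=cv2.contourArea)
    w=onplane(name,ct[:,0,:],z)
    r=cv2.minAreaRect(w[:,:2].astype(np.float32)*1000); 
    print(st[i],'rect',r); return m,w
def roi(u0,v0,u1,v1):
    m=np.zeros((420,560),bool);m[v0:v1,u0:u1]=1;return m
H,S,V=[hsv[...,i].astype(int) for i in range(3)]
light=(S<50)&(V>165)
bm=roi(265,180,350,232)
print('block'); m,w=rect(bm&((light)|(P[...,2]>.06)),.087)
print('tray'); rect(roi(350,195,445,285)&(V>170),.018)
gm=roi(195,212,235,262)
for (u,v) in [(200,224),(204,222),(208,226),(214,222),(210,240),(215,240),(220,240),(226,250)]: print(u,v,p[v,u],P[v,u].round(3))
print('foot'); rect(gm&(S<60)&(V>130),.008)
print('blue'); rect(gm&(H>105)&(H<125)&(S>150),.152)
print('adapter'); mm=roi(290,190,325,222)&(H>10)&(H<30)&(S>100); rect(mm,.0865)
dk=roi(298,196,320,218)&(V<70); rect(dk,.0865)
print('cup');rect(roi(230,110,270,150)&(H>20)&(H<35)&(S>120),.068)
E
```

```text
bench z 9.126706159701126e-05
block z 0.09958748011747634 handle [[0.15252245 0.15297367 0.1537785  0.15014479]
 [0.15430655 0.14987009 0.15225909 0.1524388 ]
 [0.1505643  0.15582096 0.15376762 0.15235161]
 [0.15145367 0.15181111 0.15132025 0.15357586]]
block
[ 277  189   61   36 1895] rect ((538.2223510742188, -8.736381530761719), (67.14666748046875, 125.6246337890625), 4.381422519683838)
tray
[ 363  206   67   68 3057] rect ((478.2891845703125, -210.1930694580078), (122.79953002929688, 122.69432830810547), 72.97737121582031)
200 224 [48 54 62] [0.491 0.202 0.152]
204 222 [36 35 37] [0.495 0.194 0.154]
208 226 [30 54 99] [0.488 0.187 0.147]
214 222 [202 204 206] [0.511 0.198 0.009]
210 240 [207 210 211] [0.463 0.189 0.106]
215 240 [178 181 182] [0.47  0.194 0.01 ]
220 240 [204 208 209] [0.471 0.182 0.01 ]
226 250 [203 206 209] [0.448 0.168 0.008]
foot
[204 219  25  37 642] rect ((477.48565673828125, 194.23422241210938), (79.16288757324219, 49.39326095581055), 12.237323760986328)
blue
[202 219   9  10  30] rect ((489.3467712402344, 187.03204345703125), (12.780245780944824, 19.946683883666992), 54.87065887451172)
adapter
[301 200  13  13 116] rect ((539.4812622070312, -9.404725074768066), (25.426528930664062, 25.118959426879883), 0.6809558868408203)
[305 204   6   5  24] rect ((539.4805297851562, -10.441132545471191), (8.465215682983398, 10.467920303344727), 0.8445563316345215)
cup
[236 116  29  28 658] rect ((710.2464599609375, 116.6363525390625), (61.832359313964844, 61.72003173828125), 1.3430570363998413)
```

```bash
python3 - <<'E'
from h import *
D=np.load('pics/top0.npz');p=D['p'];d=D['d']; g=cv2.cvtColor(p,cv2.COLOR_RGB2GRAY).astype(float)
E=np.load('pics/scene0.npz');q=E['p'];dq=E['d']; gs=cv2.cvtColor(q,cv2.COLOR_RGB2GRAY).astype(float)
def dark(g,u,v,r=3):
    u0,v0=int(round(u)),int(round(v)); a=g[v0-r:v0+r+1,u0-r:u0+r+1]; w=np.clip(np.percentile(a,70)-a-10,0,None)
    yy,xx=np.mgrid[v0-r:v0+r+1,u0-r:u0+r+1]; return np.array([(w*xx).sum()/w.sum(),(w*yy).sum()/w.sum()])
sc=[(180+405/4,170+106/4),(180+610/4,170+94/4),(180+616/4,170+185/4),(180+410/4,170+197/4)]
S=np.array([dark(g,*c) for c in sc]); W=onplane('top',S,.087)
print('screws',W.round(4).tolist(),'mean',W.mean(0))
yv=(W[0]-W[1]+W[3]-W[2])/2; xv=(W[0]-W[3]+W[1]-W[2])/2
print('yaw',np.degrees(np.arctan2(-yv[0],yv[1])),np.degrees(np.arctan2(xv[1],xv[0])),np.linalg.norm(yv),np.linalg.norm(xv))
m=dark(g,307.3,206.4,4); print('mark top',m,onplane('top',m,.0865))
sm=[(180+398/4.5,190+172/4.5),(180+497/4.5,190+76/4.5),(180+576/4.5,190+103/4.5),(180+480/4.5,190+197/4.5)]
S2=np.array([dark(gs,*c) for c in sm]); W2=onplane('scene',S2,.087); print('scene screws',W2.round(4).tolist(),W2.mean(0))
m2=dark(gs,180+488/4.5,190+139/4.5,5); print('mark scene',m2,onplane('scene',m2,.0865))
# triangulate
def tri(a,b):
    o1,v1=rays('top',a);o2,v2=rays('scene',b);v1=v1[0];v2=v2[0]
    A=np.c_[v1,-v2];t=np.linalg.lstsq(A,o2-o1,rcond=None)[0];x=o1+t[0]*v1;y=o2+t[1]*v2;return (x+y)/2,np.linalg.norm(x-y)
print('tri',tri(m,m2),[ (tri(a,b)[0].round(4).tolist()) for a,b in zip(S,S2)] )
# ejector
for nm,img in(('top',p),('scene',q)):
    hsv=cv2.cvtColor(img,cv2.COLOR_RGB2HSV); 
    if nm=='top': r=img[205:270,190:240]; 
    else: r=img[235:315,235:290]
    cv2.imwrite('pics/e_%s.png'%nm,cv2.resize(r[:,:,::-1],None,fx=9 if nm=='top' else 7,fy=9 if nm=='top' else 7,interpolation=cv2.INTER_NEAREST))
E
```

```text
screws [[0.5604, 0.0465, 0.087], [0.5678, -0.0624, 0.087], [0.5195, -0.0667, 0.087], [0.5116, 0.0424, 0.087]] mean [ 0.53982492 -0.01006342  0.087     ]
yaw 4.006308115677952 4.888879366147514 0.10927552100287884 0.048754329731279314
mark top [307.17873303 205.96417798] [[ 0.53954416 -0.00977325  0.0865    ]]
scene screws [[0.5646, 0.0392, 0.087], [0.573, -0.0768, 0.087], [0.5186, -0.0787, 0.087], [0.5027, 0.0406, 0.087]] [ 0.53972867 -0.01891312  0.087     ]
mark scene [288.0084332  220.52330226] [[ 0.53711016 -0.01226618  0.0865    ]]
tri (array([ 0.53794004, -0.0105156 ,  0.08739829]), np.float64(0.0033026709044825828)) [[0.5596, 0.0464, 0.0925], [0.5651, -0.0621, 0.0968], [0.5158, -0.0675, 0.0939], [0.5079, 0.0404, 0.0858]]
```

View pics/e_top.png

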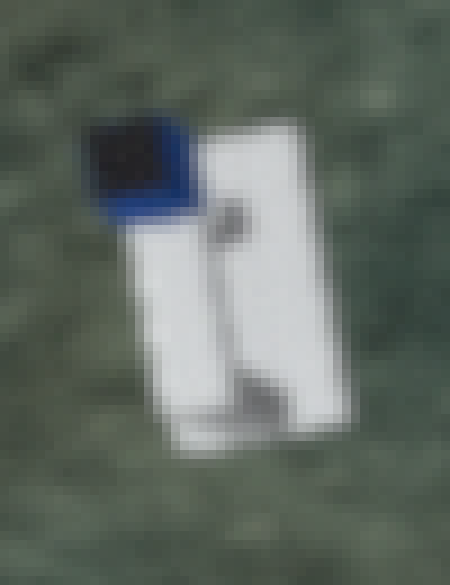

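View pics/e_scene.png

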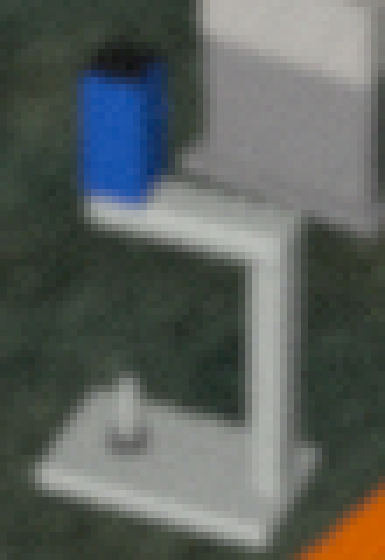

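```bash
python3 - <<'E'
from h import *
f=lambda x,y:(190+x/9-.5,205+y/9-.5)
h=onplane('top',f(127,157),.152)[0]; print('handle top',h)
fr=onplane('top',[f(303,125),f(350,425)],.008); print('right edge',fr); 
fr0=onplane('top',[f(303,125),f(350,425)],.004);print('edge z4',fr0)
v=fr[0]-fr[1];print('yaw',np.degrees(np.arctan2(v[1],v[0])),np.linalg.norm(v))
a=onplane('top',[f(130,225),f(160,415)],.106);v=a[0]-a[1];print('left arm edge yaw',np.degrees(np.arctan2(v[1],v[0])))
b=onplane('top',[f(180,455),f(350,425)],.008);v=b[0]-b[1];print('foot back edge',b,np.degrees(np.arctan2(-v[0],v[1])),np.linalg.norm(v))
for yaw in(8,10,12):
    y=np.radians(yaw);ex=np.array([np.cos(y),np.sin(y)]);ey=np.array([-np.sin(y),np.cos(y)])
    print(yaw,'from FR',fr[0][:2]-22*.001*ex+.022*ey,'from BR',fr[1][:2]+.055*ex+.022*ey)
# scene: handle top centre; foot corners
s=lambda x,y:(235+x/7-.5,235+y/7-.5)
print('scene top',onplane('scene',s(122,62),.152),'foot',onplane('scene',[s(40,468),s(268,525)],.008))
c=onplane('scene',[s(40,468),s(268,525)],.008);v=c[0]-c[1];print(np.degrees(np.arctan2(v[1],v[0])),np.linalg.norm(v))
print('tip scene',onplane('scene',s(130,383),.033))
print('jaw', R.from_quat(get_obs()['eef_rot'][[1,2,3,0]]).as_matrix().round(3))
E
```

```text
handle top [0.49521786 0.1949826  0.152     ]
right edge [[0.5197862  0.17730018 0.008     ]
 [0.44475773 0.1629449  0.008     ]]
edge z4 [[0.52025595 0.17787586 0.004     ]
 [0.44494964 0.16346741 0.004     ]]
yaw 10.831560788582074 0.07638943439616379
left arm edge yaw 11.24546483928128
foot back edge [[0.43645479 0.20531597 0.008     ]
 [0.44475773 0.1629449  0.008     ]] 11.087067703763381 0.043176916011113196
8 from FR [0.4949385  0.19602427] from BR [0.49616067 0.19238532]
10 from FR [0.49430017 0.19514569] from BR [0.4951019  0.19416132]
12 from FR [0.4936929  0.19424537] from BR [0.49398179 0.19589929]
scene top [[0.49214445 0.19359299 0.152     ]] foot [[0.50814437 0.21751686 0.008     ]
 [0.4356291  0.19908999 0.008     ]]
14.257676876503194 0.07481987527159271
tip scene [[0.49141186 0.19299098 0.033     ]]
jaw [[ 0.443 -0.897 -0.   ]
 [-0.897 -0.443  0.002]
 [-0.002 -0.    -1.   ]]
```

```bash
cat >> h.py <<'E'
def to(x,y,z,yaw):
    """shift in tool axes & turn to reach world pos, jaw yaw deg (tool x direction)"""
    o=get_obs(); M=R.from_quat(np.array(o['eef_rot'])[[1,2,3,0]]).as_matrix()
    s=M.T@(np.array([x,y,z])-o['eef_pos']); cy=np.degrees(np.arctan2(M[1,0],M[0,0]))
    dt=-((yaw-cy+180)%360-180)
    print('t',round(o['time_s'],2),'pos',o['eef_pos'].round(4),'yaw',round(cy,2),'F',o['wrist_force'].round(2),'T',o['torque'].round(3),'op',round(o['opening'],3))
    print('  tx %.4f ty %.4f tz %.4f turn %.2f dist %.3f'%(*s,dt,np.linalg.norm(s)))
E
python3 -c "
from h import *
to(.4935,.194,.20,-79)"
```

```text
t 0.1 pos [ 0.2545 -0.515   0.2305] yaw -63.71 F [-0.33  0.42 -0.65] T [ 0.024 -0.02  -0.039] op 1.001
  tx -0.5298 ty -0.5283 tz 0.0315 turn 15.29 dist 0.749
```

Call:
move_arm(
  increments=[
    {"tx":-0.02,"ty":-0.02,"tz":0,"turn":1},
    {"tx":-0.53,"ty":-0.528,"tz":0.02,"turn":15.3},
    {"tx":-0.53,"ty":-0.528,"tz":0.02,"turn":15.3},
    {"tx":-0.53,"ty":-0.528,"tz":0.02,"turn":15.3},
    {"tx":-0.53,"ty":-0.528,"tz":0.02,"turn":15.3},
    {"tx":-0.53,"ty":-0.528,"tz":0.02,"turn":15.3},
    {"tx":-0.53,"ty":-0.528,"tz":0.02,"turn":15.3},
    {"tx":-0.53,"ty":-0.528,"tz":0.02,"turn":15.3},
    {"tx":-0.53,"ty":-0.528,"tz":0.02,"turn":15.3},
    {"tx":-0.53,"ty":-0.528,"tz":0.02,"turn":15.3},
    {"tx":-0.53,"ty":-0.528,"tz":0.02,"turn":15.3},
    {"tx":-0.53,"ty":-0.528,"tz":0.02,"turn":15.3},
    {"tx":-0.53,"ty":-0.528,"tz":0.02,"turn":15.3},
    {"tx":-0.53,"ty":-0.528,"tz":0.02,"turn":15.3},
    {"tx":-0.53,"ty":-0.528,"tz":0.02,"turn":15.3},
    {"tx":-0.53,"ty":-0.528,"tz":0.02,"turn":15.3},
    {"tx":-0.53,"ty":-0.528,"tz":0.02,"turn":15.3},
    {"tx":-0.53,"ty":-0.528,"tz":0.02,"turn":15.3},
    {"tx":-0.53,"ty":-0.528,"tz":0.02,"turn":15.3},
    {"tx":-0.53,"ty":-0.528,"tz":0.02,"turn":15.3},
  ],
  gripper=1,
)

```text
time_s: 1.77
eef_pos: [0.4932, 0.1963, 0.2106]
eef_rot: [0.0, 0.773, -0.635, -0.001]
wrist_force: [-0.3, -0.6, -0.6]
opening: 0.997
```

```bash
python3 -c "
from h import *
snap('scene','s1');snap('top','t1')
to(.4935,.194,.1135,-79)
import cv2
s=cv2.imread('pics/s1.png');t=cv2.imread('pics/t1.png')
a=cv2.resize(s[120:330,180:390],(600,600)); cv2.imwrite('pics/s1z.png',a)
cv2.imwrite('pics/t1z.png',t)
"
```

```text
t 1.87 pos [0.4927 0.1934 0.2106] yaw -78.93 F [-0.3   0.15 -0.25] T [ 0.046 -0.019  0.043] op 0.996
  tx -0.0005 ty -0.0010 tz 0.0971 turn 0.07 dist 0.097
```

View pics/s1z.png

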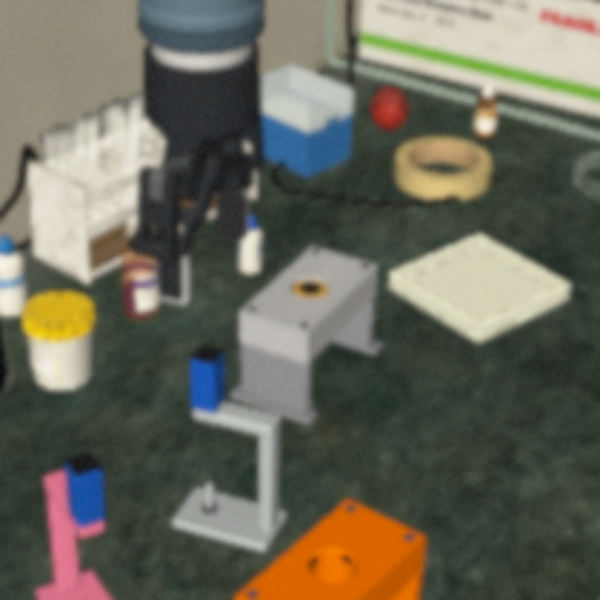

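View pics/t1.png

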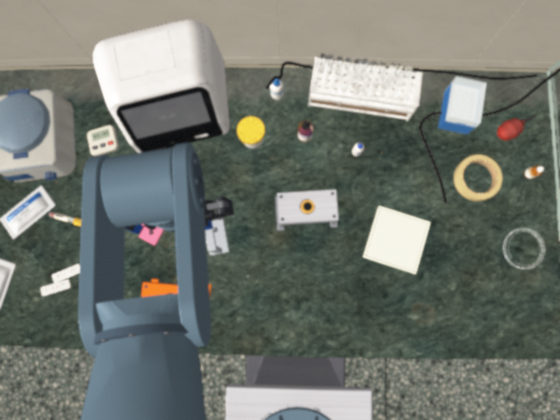

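```bash
python3 -c "
from h import *
P=[[.4927,.1934,.2106],[.4927+.0425*.192,.1934-.0425*.98,.2236],[.4927-.0425*.192,.1934+.0425*.98,.2236],[.4935,.194,.152]]
print(proj('scene',P).round(1)); print(((proj('scene',P)-[180,120])*600/210).round(0))
print(proj('top',P).round(1))
s=cv2.imread('pics/s1.png');cv2.imwrite('pics/s1y.png',cv2.resize(s[150:290,210:290],None,fx=6,fy=4.2,interpolation=cv2.INTER_CUBIC))
"
```

```text
[[251.4 218.6]
 [260.3 203.1]
 [241.7 223.5]
 [251.3 243.2]]
[[204. 282.]
 [229. 238.]
 [176. 296.]
 [204. 352.]]
[[198.7 219.8]
 [220.3 214.8]
 [174.6 223. ]
 [204.1 222.8]]
```

View pics/s1y.png

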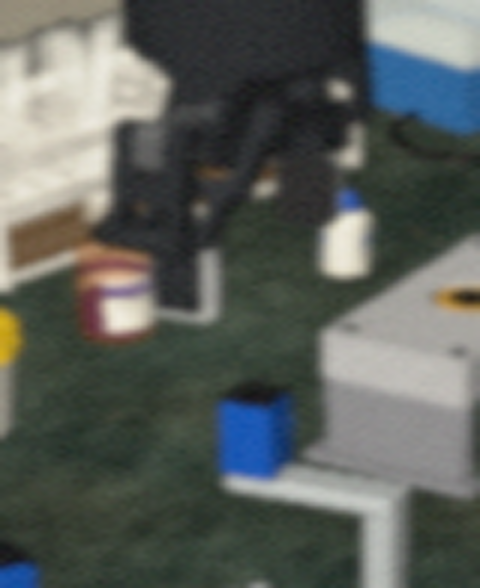

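Near fingertip at (241.6,225), predicted (241.7,223.5): aligned with the handle. Descending.

Call:
move_arm(
  increments=[
    {"tz":0.02},
    {"tz":0.04},
    {"tz":0.06},
    {"tz":0.075},
    {"tz":0.087},
    {"tz":0.097},
    {"tz":0.097},
    {"tz":0.097},
  ],
)

```text
validation failed for argument at $.in...
```

Call:
move_arm(
  increments=[
    {"tz":0},
    {"tz":0},
    {"tz":0},
    {"tz":0},
    {"tz":0},
    {"tz":0},
    {"tz":0},
    {"tz":0},
    {"tz":0},
    {"tz":0},
    {"tz":0},
    {"tz":0},
  ],
  gripper=0,
)

```text
validation failed for argument at $.in...
```

```bash
python3 -c "
from h import *
snap('scene','s2')
to(.4935,.194,.1135,-79)
s=cv2.imread('pics/s2.png');cv2.imwrite('pics/s2y.png',cv2.resize(s[150:320,210:320],None,fx=5,fy=3.5,interpolation=cv2.INTER_CUBIC))
"
```

```text
t 1.92 pos [0.4928 0.1927 0.2108] yaw -79.02 F [-0.6   0.05 -0.8 ] T [ 0.03   0.043 -0.016] op 1.0
  tx -0.0012 ty -0.0011 tz 0.0973 turn -0.02 dist 0.097
```

View pics/s2y.png

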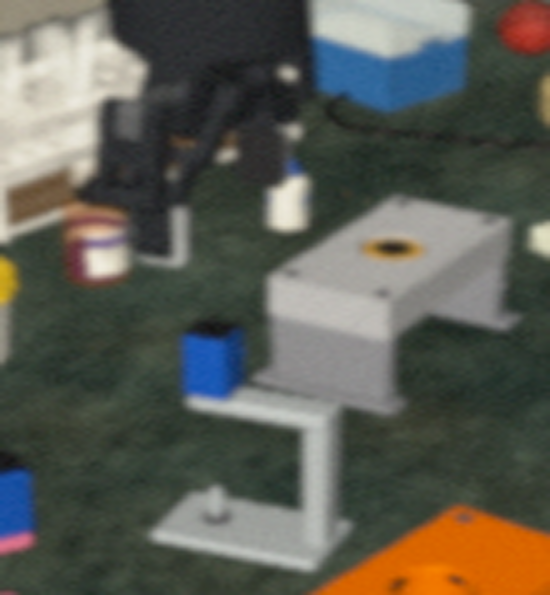

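All four keys are required; the moves were refused and nothing moved. Repeating with full rows.

Call:
move_arm(
  increments=[
    {"tx":0,"ty":0,"tz":0.02,"turn":0},
    {"tx":-0.001,"ty":-0.001,"tz":0.04,"turn":0},
    {"tx":-0.001,"ty":-0.001,"tz":0.06,"turn":0},
    {"tx":-0.001,"ty":-0.001,"tz":0.075,"turn":0},
    {"tx":-0.001,"ty":-0.001,"tz":0.087,"turn":0},
    {"tx":-0.001,"ty":-0.001,"tz":0.097,"turn":0},
    {"tx":-0.001,"ty":-0.001,"tz":0.097,"turn":0},
    {"tx":-0.001,"ty":-0.001,"tz":0.097,"turn":0},
  ],
)

```text
time_s: 2.58
eef_pos: [0.4941, 0.1941, 0.1143]
eef_rot: [0.0, 0.771, -0.637, -0.0]
wrist_force: [0.5, 0.6, 0.9]
opening: 1.001
```

```bash
python3 -c "
from h import *
snap('scene','s3')
to(.4935,.194,.1135,-79)
s=cv2.imread('pics/s3.png');cv2.imwrite('pics/s3y.png',cv2.resize(s[150:320,210:320],None,fx=5,fy=3.5,interpolation=cv2.INTER_CUBIC))
"
```

```text
t 2.63 pos [0.4947 0.1943 0.115 ] yaw -79.05 F [1.54 0.27 1.37] T [0.003 0.008 0.007] op 0.998
  tx 0.0001 ty 0.0012 tz 0.0015 turn -0.05 dist 0.002
```

View pics/s3y.png

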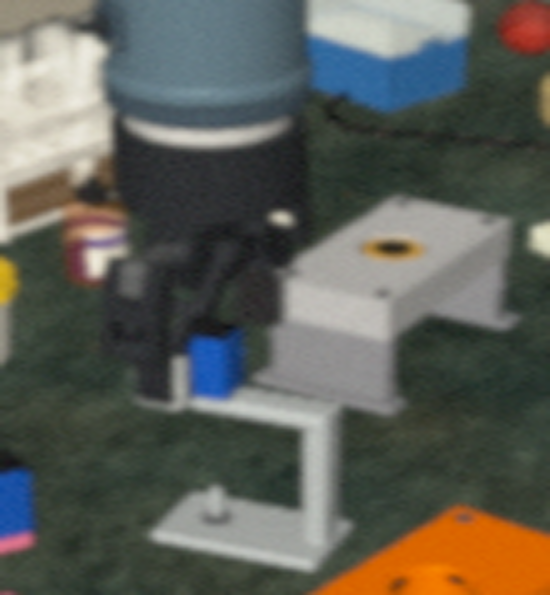

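Call:
move_arm(
  increments=[
    {"tx":0,"ty":0,"tz":0,"turn":0},
    {"tx":0,"ty":0,"tz":0,"turn":0},
    {"tx":0,"ty":0,"tz":0,"turn":0},
    {"tx":0,"ty":0,"tz":0,"turn":0},
    {"tx":0,"ty":0,"tz":0,"turn":0},
    {"tx":0,"ty":0,"tz":0,"turn":0},
    {"tx":0,"ty":0,"tz":0,"turn":0},
    {"tx":0,"ty":0,"tz":0,"turn":0},
    {"tx":0,"ty":0,"tz":0,"turn":0},
    {"tx":0,"ty":0,"tz":0,"turn":0},
  ],
  gripper=0,
)

```text
time_s: 3.47
eef_pos: [0.4946, 0.1947, 0.1147]
eef_rot: [-0.0, 0.772, -0.636, 0.0]
wrist_force: [0.8, -0.3, 3.4]
opening: 0.226
```

```bash
python3 -c "
from h import *
snap('scene','s4')
to(.4935,.194,.1335,-79)
s=cv2.imread('pics/s4.png');cv2.imwrite('pics/s4y.png',cv2.resize(s[150:320,210:320],None,fx=5,fy=3.5,interpolation=cv2.INTER_CUBIC))
"
```

```text
t 3.52 pos [0.4946 0.1947 0.1146] yaw -79.01 F [ 0.04 -1.12  3.56] T [-0.051 -0.109  0.031] op 0.225
  tx 0.0005 ty 0.0012 tz -0.0189 turn -0.01 dist 0.019
```

View pics/s4y.png

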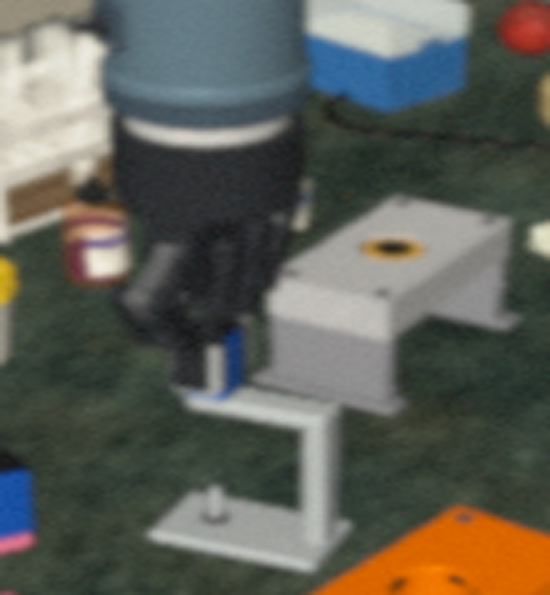

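Gripped (opening 0.226 ≈ 19 mm). Lifting 100 mm to clear everything.

Call:
move_arm(
  increments=[
    {"tx":0,"ty":0,"tz":-0.004,"turn":0},
    {"tx":0,"ty":0,"tz":-0.015,"turn":0},
    {"tx":0,"ty":0,"tz":-0.03,"turn":0},
    {"tx":0,"ty":0,"tz":-0.05,"turn":0},
    {"tx":0,"ty":0,"tz":-0.07,"turn":0},
    {"tx":0,"ty":0,"tz":-0.088,"turn":0},
    {"tx":0,"ty":0,"tz":-0.1,"turn":0},
    {"tx":0,"ty":0,"tz":-0.1,"turn":0},
  ],
)

```text
time_s: 4.18
eef_pos: [0.4955, 0.195, 0.2174]
eef_rot: [-0.002, 0.772, -0.636, 0.002]
wrist_force: [1.3, -0.2, -2.0]
opening: 0.225
```

```bash
python3 -c "
from h import *
to(.4498,-.0174,.2146,-85.6)
"
```

```text
t 4.18 pos [0.4955 0.195  0.2174] yaw -79.0 F [ 1.35 -0.16 -2.01] T [-0.007 -0.096 -0.026] op 0.225
  tx 0.1998 ty 0.0854 tz 0.0024 turn 6.60 dist 0.217
```

Call:
move_arm(
  increments=[
    {"tx":0.005,"ty":0.002,"tz":0,"turn":0},
    {"tx":0.02,"ty":0.01,"tz":0,"turn":0.6},
    {"tx":0.045,"ty":0.021,"tz":0,"turn":1.6},
    {"tx":0.072,"ty":0.032,"tz":0,"turn":2.5},
    {"tx":0.1,"ty":0.044,"tz":0,"turn":3.5},
    {"tx":0.128,"ty":0.055,"tz":0,"turn":4.5},
    {"tx":0.155,"ty":0.066,"tz":0,"turn":5.5},
    {"tx":0.178,"ty":0.076,"tz":0,"turn":6.1},
    {"tx":0.193,"ty":0.082,"tz":0,"turn":6.6},
    {"tx":0.2,"ty":0.0854,"tz":0,"turn":6.6},
    {"tx":0.2,"ty":0.0854,"tz":0,"turn":6.6},
    {"tx":0.2,"ty":0.0854,"tz":0,"turn":6.6},
    {"tx":0.2,"ty":0.0854,"tz":0,"turn":6.6},
  ],
)

```text
time_s: 5.27
eef_pos: [0.4482, -0.0171, 0.2138]
eef_rot: [0.0, 0.734, -0.679, -0.001]
wrist_force: [-0.8, 0.4, -2.1]
opening: 0.224
```

```bash
python3 -c "
from h import *
snap('scene','s5')
to(.4498,-.0174,.1246,-85.6)
s=cv2.imread('pics/s5.png');cv2.imwrite('pics/s5y.png',cv2.resize(s[100:300,220:380],None,fx=4,fy=3,interpolation=cv2.INTER_CUBIC))
"
```

```text
t 5.32 pos [ 0.4483 -0.017   0.2139] yaw -85.53 F [ 0.5  -0.18 -2.56] T [ 0.065 -0.034  0.068] op 0.226
  tx 0.0006 ty -0.0015 tz 0.0893 turn 0.07 dist 0.089
```

View pics/s5y.png

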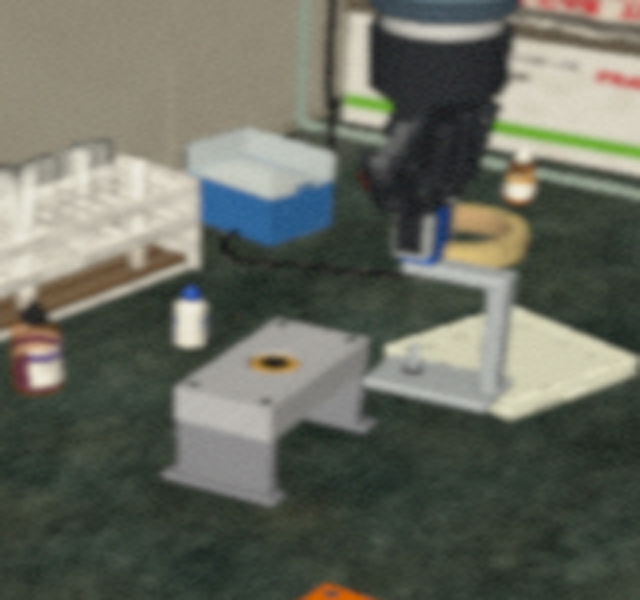

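Call:
move_arm(
  increments=[
    {"tx":0,"ty":0,"tz":0.006,"turn":0},
    {"tx":0,"ty":0,"tz":0.02,"turn":0},
    {"tx":0,"ty":0,"tz":0.037,"turn":0},
    {"tx":0,"ty":0,"tz":0.055,"turn":0},
    {"tx":0,"ty":0,"tz":0.072,"turn":0},
    {"tx":0,"ty":-0.001,"tz":0.083,"turn":0},
    {"tx":0,"ty":-0.001,"tz":0.089,"turn":0},
    {"tx":0,"ty":-0.001,"tz":0.09,"turn":0},
    {"tx":0,"ty":-0.001,"tz":0.09,"turn":0},
    {"tx":0,"ty":-0.001,"tz":0.09,"turn":0},
  ],
)

```text
time_s: 6.15
eef_pos: [0.45, -0.0178, 0.1249]
eef_rot: [-0.0, 0.734, -0.679, 0.001]
wrist_force: [0.1, 0.5, -2.6]
opening: 0.227
```

```bash
python3 -c "
from h import *
p,d=snap('top','t6'); p,d=snap('scene','s6')
to(.5396,-.0105,.1246,-85.6)
s=cv2.imread('pics/s6.png');cv2.imwrite('pics/s6y.png',cv2.resize(s[130:290,240:370],None,fx=5,fy=3.7,interpolation=cv2.INTER_CUBIC))
t=cv2.imread('pics/t6.png');cv2.imwrite('pics/t6y.png',cv2.resize(t[150:290,250:350],None,fx=5,fy=4,interpolation=cv2.INTER_CUBIC))
"
```

```text
t 6.25 pos [ 0.4501 -0.018   0.1252] yaw -85.6 F [-0.57  0.69 -4.02] T [-0.032 -0.066 -0.007] op 0.225
  tx -0.0006 ty -0.0898 tz 0.0007 turn -0.00 dist 0.090
```

View pics/s6y.png

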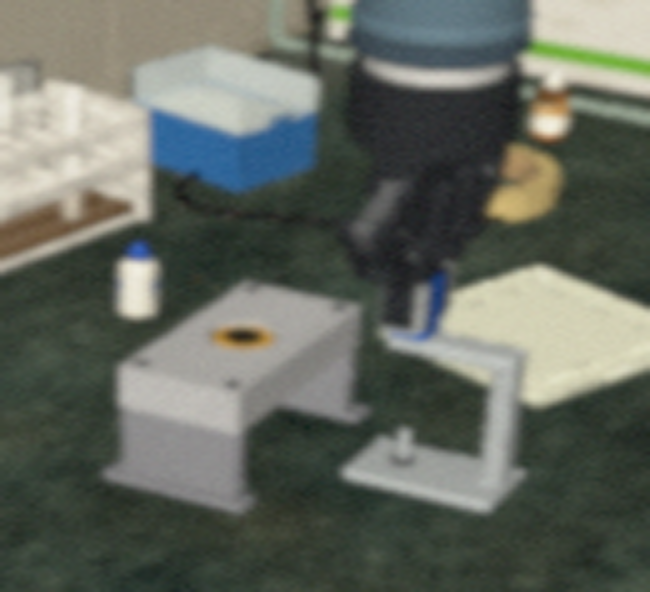

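View pics/t6y.png

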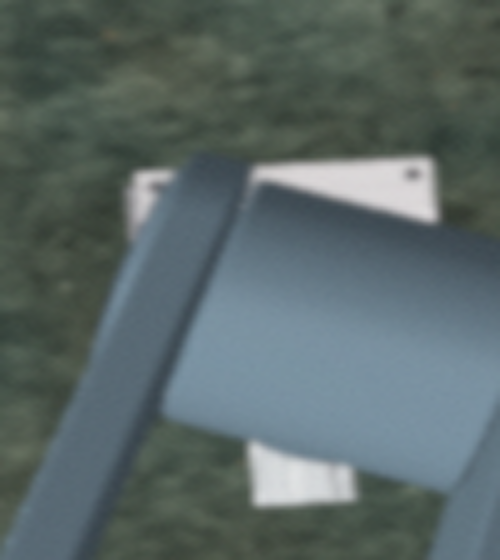

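```bash
python3 -c "
from h import *
s=cv2.imread('pics/s6.png');cv2.imwrite('pics/s6t.png',cv2.resize(s[235:275,300:350],None,fx=12,fy=12,interpolation=cv2.INTER_NEAREST))
print(onplane('scene',[240+403/5-.5,130+428/3.7-.5],.0435), proj('scene',[[.4491,-.0178,.0435],[.4474,-.02,.0435]]))
"
```

```text
[[ 0.45064537 -0.02159586  0.0435    ]] [[319.85878154 246.12432236]
 [320.94181027 245.92779609]]
```

View pics/s6t.png

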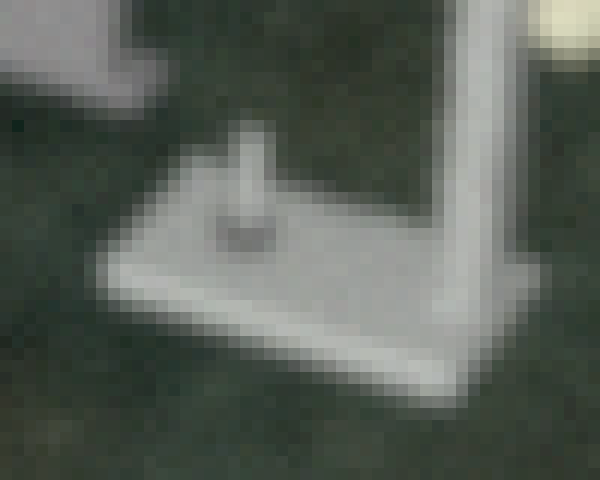

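Call:
move_arm(
  increments=[
    {"tx":0,"ty":-0.004,"tz":0,"turn":0},
    {"tx":0,"ty":-0.014,"tz":0,"turn":0},
    {"tx":0,"ty":-0.028,"tz":0,"turn":0},
    {"tx":0,"ty":-0.044,"tz":0,"turn":0},
    {"tx":0,"ty":-0.06,"tz":0,"turn":0},
    {"tx":0,"ty":-0.074,"tz":0,"turn":0},
    {"tx":-0.0005,"ty":-0.084,"tz":0,"turn":0},
    {"tx":-0.0005,"ty":-0.09,"tz":0,"turn":0},
    {"tx":-0.0005,"ty":-0.09,"tz":0,"turn":0},
    {"tx":-0.0005,"ty":-0.09,"tz":0,"turn":0},
    {"tx":-0.0005,"ty":-0.09,"tz":0,"turn":0},
  ],
)

```text
time_s: 7.17
eef_pos: [0.5384, -0.0104, 0.124]
eef_rot: [0.0, 0.734, -0.68, -0.0]
wrist_force: [0.7, -0.5, -3.0]
opening: 0.227
```

```bash
python3 -c "
from h import *
p,d=snap('scene','s7')
to(.5396,-.0105,.1246,-85.6)
s=cv2.imread('pics/s7.png');cv2.imwrite('pics/s7y.png',cv2.resize(s[150:290,240:340],None,fx=6,fy=4.2,interpolation=cv2.INTER_CUBIC))
to(.5396,-.0105,.1246,-85.6)
"
```

```text
t 7.22 pos [ 0.5384 -0.0104  0.1241] yaw -85.62 F [-0.49 -0.69 -2.85] T [-0.009 -0.059  0.023] op 0.224
  tx 0.0002 ty -0.0012 tz -0.0005 turn -0.02 dist 0.001
t 7.22 pos [ 0.5384 -0.0104  0.1241] yaw -85.62 F [-0.49 -0.69 -2.85] T [-0.009 -0.059  0.023] op 0.224
  tx 0.0002 ty -0.0012 tz -0.0005 turn -0.02 dist 0.001
```

View pics/s7y.png

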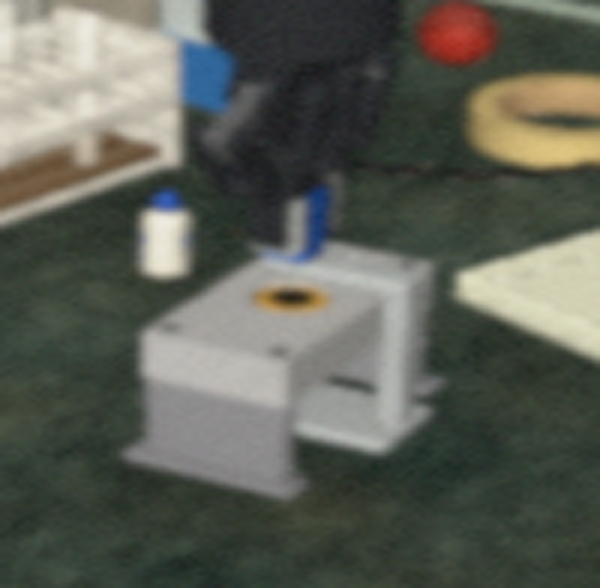

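```bash
python3 -c "
from h import *
s=cv2.imread('pics/s7.png');a=cv2.resize(s[215:270,275:320],None,fx=9,fy=9,interpolation=cv2.INTER_NEAREST)
s=cv2.imread('pics/s6.png');b=cv2.resize(s[225:280,305:350],None,fx=9,fy=9,interpolation=cv2.INTER_NEAREST)
cv2.imwrite('pics/cmp.png',np.hstack([b[:495],a[:495]]))
"
```

```text
(no output)
```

View pics/cmp.png

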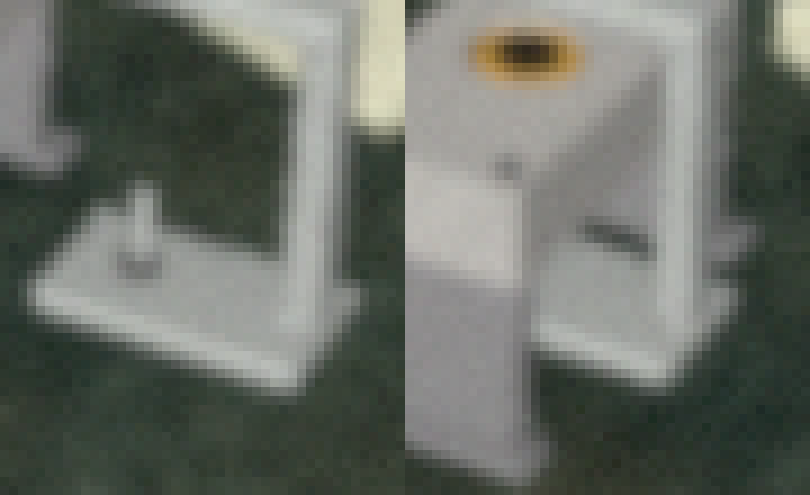

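```bash
python3 -c "
from h import *
a=onplane('scene',[[337.8,267.3],[304.5,256.9]],.0095);print(a,a[1]-a[0])
y=np.radians(4.4);ex=np.array([np.cos(y),np.sin(y)]);ey=np.array([-ex[1],ex[0]])
print('origin est in scene frame',[ (q[:2]+.055*ex-.022*ey).round(4) for q in a])
"
```

```text
[[ 0.39343165 -0.00979951  0.0095    ]
 [ 0.47986572 -0.00063031  0.0095    ]] [0.08643407 0.00916919 0.        ]
origin est in scene frame [array([ 0.45  , -0.0275]), array([ 0.5364, -0.0183])]
```

Call:
move_arm(
  increments=[
    {"tx":0,"ty":-0.003,"tz":0,"turn":0},
    {"tx":0,"ty":-0.007,"tz":-0.002,"turn":0},
    {"tx":0,"ty":-0.007,"tz":-0.005,"turn":0},
    {"tx":0,"ty":-0.007,"tz":-0.007,"turn":0},
    {"tx":0,"ty":-0.007,"tz":-0.008,"turn":0},
    {"tx":0,"ty":-0.007,"tz":-0.008,"turn":0},
    {"tx":0,"ty":-0.007,"tz":-0.008,"turn":0},
  ],
)

```text
time_s: 7.8
eef_pos: [0.5461, -0.01, 0.1324]
eef_rot: [-0.0, 0.734, -0.68, 0.0]
wrist_force: [-0.7, 0.6, -3.2]
opening: 0.225
```

Call:
move_arm(
  increments=[
    {"tx":0,"ty":0,"tz":-0.0005,"turn":0},
    {"tx":0,"ty":0,"tz":-0.001,"turn":0},
    {"tx":0,"ty":0,"tz":-0.001,"turn":0},
    {"tx":0,"ty":0,"tz":-0.001,"turn":0},
  ],
)

```text
time_s: 8.13
eef_pos: [0.5461, -0.01, 0.1333]
eef_rot: [0.0, 0.734, -0.68, -0.0]
wrist_force: [-0.5, 0.1, -2.7]
opening: 0.226
```

Call:
move_arm(
  increments=[
    {"tx":0,"ty":0,"tz":-0.0003,"turn":0},
    {"tx":0,"ty":0,"tz":-0.0007,"turn":0},
    {"tx":0,"ty":0,"tz":-0.0007,"turn":0},
    {"tx":0,"ty":0,"tz":-0.0007,"turn":0},
  ],
)

```text
time_s: 8.47
eef_pos: [0.546, -0.0099, 0.1338]
eef_rot: [0.0, 0.734, -0.68, -0.0]
wrist_force: [-0.6, -0.2, -5.6]
opening: 0.224
```

Call:
move_arm(
  increments=[
    {"tx":0,"ty":0,"tz":-0.0003,"turn":0},
    {"tx":0,"ty":0,"tz":-0.0005,"turn":0},
    {"tx":0,"ty":0,"tz":-0.0005,"turn":0},
    {"tx":0,"ty":0,"tz":-0.0005,"turn":0},
  ],
)

```text
time_s: 8.8
eef_pos: [0.5458, -0.0099, 0.1339]
eef_rot: [0.0, 0.734, -0.68, -0.0]
wrist_force: [1.5, 0.3, -10.3]
opening: 0.226
```

Call:
move_arm(
  increments=[
    {"tx":0,"ty":0,"tz":0.0025,"turn":0},
    {"tx":-0.0035,"ty":0.0009,"tz":0.0025,"turn":0},
    {"tx":-0.0035,"ty":0.0009,"tz":0.0025,"turn":0},
    {"tx":-0.0035,"ty":0.0009,"tz":0.001,"turn":0},
    {"tx":-0.0035,"ty":0.0009,"tz":0.0002,"turn":0},
    {"tx":-0.0035,"ty":0.0009,"tz":0.0002,"turn":0},
    {"tx":-0.0035,"ty":0.0009,"tz":0.0002,"turn":0},
  ],
)

```text
time_s: 9.38
eef_pos: [0.5449, -0.0064, 0.1346]
eef_rot: [-0.0, 0.734, -0.679, -0.0]
wrist_force: [-0.7, 1.7, -2.5]
opening: 0.228
```

Free here (Fz −2.5 N, z 0.1346 vs. contact at 0.1337). Continue gently.

Call:
move_arm(
  increments=[
    {"tx":0,"ty":0,"tz":-0.0005,"turn":0},
    {"tx":0,"ty":0,"tz":-0.001,"turn":0},
    {"tx":0,"ty":0,"tz":-0.001,"turn":0},
    {"tx":0,"ty":0,"tz":-0.001,"turn":0},
  ],
)

```text
time_s: 9.72
eef_pos: [0.5448, -0.0065, 0.1352]
eef_rot: [0.0, 0.734, -0.68, -0.0]
wrist_force: [-1.0, 1.4, -2.9]
opening: 0.227
```

Call:
move_arm(
  increments=[
    {"tx":0,"ty":0,"tz":-0.0005,"turn":0},
    {"tx":0,"ty":0,"tz":-0.001,"turn":0},
    {"tx":0,"ty":0,"tz":-0.001,"turn":0},
    {"tx":0,"ty":0,"tz":-0.001,"turn":0},
  ],
)

```text
time_s: 10.05
eef_pos: [0.5448, -0.0065, 0.1362]
eef_rot: [0.0, 0.734, -0.68, -0.0]
wrist_force: [-1.8, 1.3, -3.2]
opening: 0.223
```

Call:
move_arm(
  increments=[
    {"tx":-0.0004,"ty":0.0004,"tz":0,"turn":0},
    {"tx":-0.001,"ty":0.001,"tz":0,"turn":0},
    {"tx":-0.001,"ty":0.001,"tz":0,"turn":0},
    {"tx":-0.001,"ty":0.001,"tz":0,"turn":0},
  ],
)

```text
time_s: 10.38
eef_pos: [0.5443, -0.0057, 0.1366]
eef_rot: [-0.0, 0.734, -0.68, 0.0]
wrist_force: [-0.4, -0.6, -2.7]
opening: 0.222
```

Call:
move_arm(
  increments=[
    {"tx":0,"ty":0,"tz":-0.0005,"turn":0},
    {"tx":0,"ty":0,"tz":-0.001,"turn":0},
    {"tx":0,"ty":0,"tz":-0.001,"turn":0},
    {"tx":0,"ty":0,"tz":-0.001,"turn":0},
  ],
)

```text
time_s: 10.72
eef_pos: [0.544, -0.0056, 0.1374]
eef_rot: [-0.0, 0.734, -0.68, 0.0]
wrist_force: [0.1, -0.1, -3.5]
opening: 0.227
```

Call:
move_arm(
  increments=[
    {"tx":0,"ty":0,"tz":-0.0005,"turn":0},
    {"tx":0,"ty":0,"tz":-0.001,"turn":0},
    {"tx":0,"ty":0,"tz":-0.001,"turn":0},
    {"tx":0,"ty":0,"tz":-0.001,"turn":0},
  ],
)

```text
time_s: 11.05
eef_pos: [0.5439, -0.0056, 0.1383]
eef_rot: [-0.0, 0.734, -0.68, 0.0]
wrist_force: [0.8, 0.4, -2.9]
opening: 0.223
```

Call:
move_arm(
  increments=[
    {"tx":0,"ty":0,"tz":-0.0005,"turn":0},
    {"tx":0,"ty":0,"tz":-0.001,"turn":0},
    {"tx":0,"ty":0,"tz":-0.001,"turn":0},
    {"tx":0,"ty":0,"tz":-0.001,"turn":0},
  ],
)

```text
time_s: 11.38
eef_pos: [0.5436, -0.0055, 0.1388]
eef_rot: [0.0, 0.734, -0.68, -0.0]
wrist_force: [1.4, 0.1, -7.9]
opening: 0.225
```

Call:
move_arm(
  increments=[
    {"tx":0,"ty":0,"tz":-0.0003,"turn":0},
    {"tx":0,"ty":0,"tz":-0.0006,"turn":0},
    {"tx":0,"ty":0,"tz":-0.0009,"turn":0},
    {"tx":0,"ty":0,"tz":-0.0012,"turn":0},
    {"tx":0,"ty":0,"tz":-0.0015,"turn":0},
    {"tx":0,"ty":0,"tz":-0.0018,"turn":0},
    {"tx":0,"ty":0,"tz":-0.002,"turn":0},
    {"tx":0,"ty":0,"tz":-0.002,"turn":0},
  ],
)

```text
time_s: 12.05
eef_pos: [0.5438, -0.0056, 0.1413]
eef_rot: [0.0, 0.734, -0.68, -0.0]
wrist_force: [0.6, 0.7, -9.2]
opening: 0.225
```

Call:
move_arm(
  increments=[
    {"tx":0,"ty":0,"tz":-0.0005,"turn":0},
    {"tx":0,"ty":0,"tz":-0.0011,"turn":0},
    {"tx":0,"ty":0,"tz":-0.0017,"turn":0},
    {"tx":0,"ty":0,"tz":-0.0023,"turn":0},
    {"tx":0,"ty":0,"tz":-0.0029,"turn":0},
    {"tx":0,"ty":0,"tz":-0.0035,"turn":0},
    {"tx":0,"ty":0,"tz":-0.004,"turn":0},
    {"tx":0,"ty":0,"tz":-0.0045,"turn":0},
    {"tx":0,"ty":0,"tz":-0.005,"turn":0},
    {"tx":0,"ty":0,"tz":-0.005,"turn":0},
  ],
)

```text
time_s: 12.88
eef_pos: [0.5439, -0.0056, 0.1465]
eef_rot: [-0.0, 0.734, -0.68, 0.0]
wrist_force: [0.7, 1.1, -9.5]
opening: 0.227
```

```bash
python3 -c "
from h import *
p,d=snap('scene','s8')
to(.5396,-.0105,.1246,-85.6)
s=cv2.imread('pics/s8.png');cv2.imwrite('pics/s8y.png',cv2.resize(s[150:290,240:340],None,fx=6,fy=4.2,interpolation=cv2.INTER_CUBIC))
"
```

```text
t 12.93 pos [ 0.5439 -0.0056  0.1465] yaw -85.61 F [ 0.58  1.48 -9.48] T [ 0.255 -0.198 -0.037] op 0.229
  tx 0.0045 ty 0.0047 tz 0.0219 turn -0.01 dist 0.023
```

View pics/s8y.png

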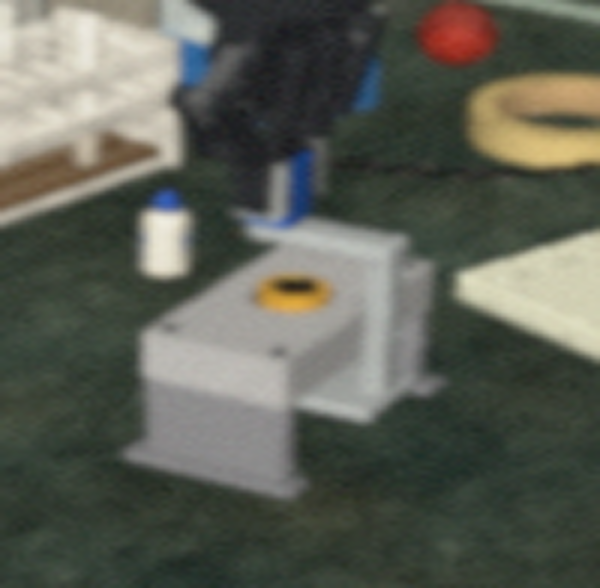

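The adapter is now visibly proud (about 7.5 mm, rim at zoom (293,290)). Pushing a further 7 mm.

Call:
move_arm(
  increments=[
    {"tx":0,"ty":0,"tz":-0.0005,"turn":0},
    {"tx":0,"ty":0,"tz":-0.0011,"turn":0},
    {"tx":0,"ty":0,"tz":-0.0017,"turn":0},
    {"tx":0,"ty":0,"tz":-0.0023,"turn":0},
    {"tx":0,"ty":0,"tz":-0.0029,"turn":0},
    {"tx":0,"ty":0,"tz":-0.0035,"turn":0},
    {"tx":0,"ty":0,"tz":-0.0041,"turn":0},
    {"tx":0,"ty":0,"tz":-0.0047,"turn":0},
    {"tx":0,"ty":0,"tz":-0.0053,"turn":0},
    {"tx":0,"ty":0,"tz":-0.0059,"turn":0},
    {"tx":0,"ty":0,"tz":-0.0065,"turn":0},
    {"tx":0,"ty":0,"tz":-0.007,"turn":0},
    {"tx":0,"ty":0,"tz":-0.007,"turn":0},
  ],
)

```text
time_s: 14.02
eef_pos: [0.5439, -0.0057, 0.1535]
eef_rot: [-0.0, 0.734, -0.68, 0.0]
wrist_force: [1.1, 1.8, -9.3]
opening: 0.227
```

Call:
move_arm(
  increments=[
    {"tx":0,"ty":0,"tz":0.001,"turn":0},
    {"tx":0,"ty":0,"tz":0.003,"turn":0},
    {"tx":0,"ty":0,"tz":0.006,"turn":0},
    {"tx":0,"ty":0,"tz":0.009,"turn":0},
    {"tx":0,"ty":0,"tz":0.012,"turn":0},
    {"tx":0,"ty":0,"tz":0.015,"turn":0},
    {"tx":0,"ty":0,"tz":0.018,"turn":0},
    {"tx":0,"ty":0,"tz":0.021,"turn":0},
    {"tx":0,"ty":0,"tz":0.024,"turn":0},
    {"tx":0,"ty":0,"tz":0.0265,"turn":0},
    {"tx":0,"ty":0,"tz":0.0265,"turn":0},
    {"tx":0,"ty":0,"tz":0.0265,"turn":0},
    {"tx":0,"ty":0,"tz":0.0265,"turn":0},
  ],
)

```text
time_s: 15.1
eef_pos: [0.544, -0.0056, 0.1269]
eef_rot: [-0.0, 0.734, -0.679, 0.0]
wrist_force: [0.1, -0.7, -3.5]
opening: 0.223
```

```bash
python3 -c "
from h import *
p,d=snap('scene','s9')
to(.4498,-.0174,.1275,-85.6)
s=cv2.imread('pics/s9.png');cv2.imwrite('pics/s9y.png',cv2.resize(s[150:290,240:340],None,fx=6,fy=4.2,interpolation=cv2.INTER_CUBIC))
"
```

```text
t 15.15 pos [ 0.544  -0.0056  0.1269] yaw -85.61 F [-0.69  1.04 -1.96] T [-0.011 -0.12  -0.002] op 0.232
  tx 0.0045 ty 0.0948 tz -0.0006 turn -0.01 dist 0.095
```

View pics/s9y.png

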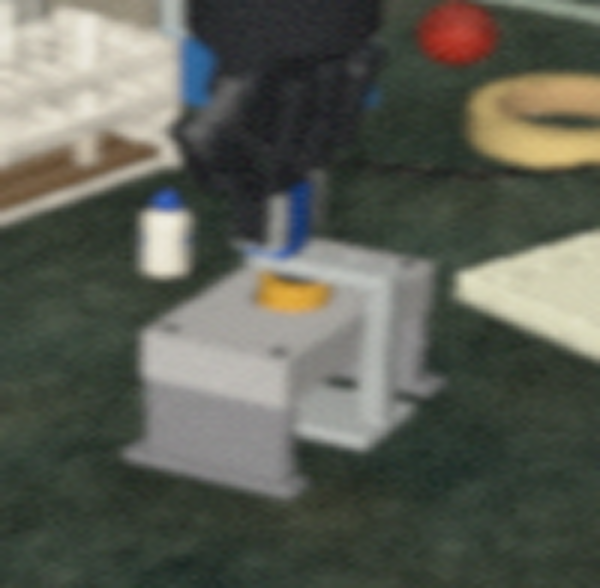

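Call:
move_arm(
  increments=[
    {"tx":0,"ty":0.003,"tz":0,"turn":0},
    {"tx":0.002,"ty":0.012,"tz":0,"turn":0},
    {"tx":0.004,"ty":0.025,"tz":0,"turn":0},
    {"tx":0.0045,"ty":0.042,"tz":0,"turn":0},
    {"tx":0.0045,"ty":0.06,"tz":0,"turn":0},
    {"tx":0.0045,"ty":0.076,"tz":0,"turn":0},
    {"tx":0.0045,"ty":0.088,"tz":0,"turn":0},
    {"tx":0.0045,"ty":0.095,"tz":0,"turn":0},
    {"tx":0.0045,"ty":0.1,"tz":-0.004,"turn":0},
    {"tx":0.0045,"ty":0.1,"tz":-0.015,"turn":0},
    {"tx":0.0045,"ty":0.1,"tz":-0.032,"turn":0},
    {"tx":0.0045,"ty":0.1,"tz":-0.052,"turn":0},
    {"tx":0.0045,"ty":0.1,"tz":-0.072,"turn":0},
    {"tx":0.0045,"ty":0.1,"tz":-0.086,"turn":0},
    {"tx":0.0045,"ty":0.1,"tz":-0.09,"turn":0},
    {"tx":0.0045,"ty":0.1,"tz":-0.09,"turn":0},
    {"tx":0.0045,"ty":0.1,"tz":-0.09,"turn":0},
  ],
)

```text
time_s: 16.57
eef_pos: [0.4443, -0.0177, 0.2163]
eef_rot: [0.0, 0.734, -0.68, -0.0]
wrist_force: [-0.4, -0.4, -3.3]
opening: 0.223
```

```bash
python3 -c "
from h import *
to(.4946,.197,.215,-85.6)
"
```

```text
t 16.57 pos [ 0.4443 -0.0177  0.2163] yaw -85.61 F [-0.35 -0.37 -3.28] T [ 0.    -0.044  0.069] op 0.223
  tx -0.2102 ty -0.0666 tz 0.0014 turn -0.01 dist 0.221
```

Call:
move_arm(
  increments=[
    {"tx":-0.005,"ty":-0.002,"tz":0,"turn":0},
    {"tx":-0.02,"ty":-0.006,"tz":0,"turn":0},
    {"tx":-0.045,"ty":-0.014,"tz":0,"turn":0},
    {"tx":-0.075,"ty":-0.024,"tz":0,"turn":0},
    {"tx":-0.105,"ty":-0.033,"tz":0,"turn":0},
    {"tx":-0.135,"ty":-0.043,"tz":0,"turn":0},
    {"tx":-0.165,"ty":-0.052,"tz":0,"turn":0},
    {"tx":-0.19,"ty":-0.06,"tz":0,"turn":0},
    {"tx":-0.205,"ty":-0.065,"tz":0,"turn":0},
    {"tx":-0.21,"ty":-0.067,"tz":0.005,"turn":0},
    {"tx":-0.21,"ty":-0.067,"tz":0.02,"turn":0},
    {"tx":-0.21,"ty":-0.067,"tz":0.04,"turn":0},
    {"tx":-0.21,"ty":-0.067,"tz":0.06,"turn":0},
    {"tx":-0.21,"ty":-0.067,"tz":0.078,"turn":0},
    {"tx":-0.21,"ty":-0.067,"tz":0.088,"turn":0},
    {"tx":-0.21,"ty":-0.067,"tz":0.092,"turn":0},
    {"tx":-0.21,"ty":-0.067,"tz":0.092,"turn":0},
    {"tx":-0.21,"ty":-0.067,"tz":0.092,"turn":0},
  ],
)

```text
time_s: 18.07
eef_pos: [0.4956, 0.1967, 0.1252]
eef_rot: [-0.0, 0.734, -0.68, 0.0]
wrist_force: [0.2, 0.5, -2.0]
opening: 0.227
```

```bash
python3 -c "
from h import *
to(.4946,.197,.1146,-85.6)
"
```

```text
t 18.07 pos [0.4956 0.1967 0.1252] yaw -85.63 F [ 0.16  0.53 -2.01] T [ 0.022 -0.041 -0.012] op 0.227
  tx -0.0004 ty 0.0010 tz 0.0106 turn -0.03 dist 0.011
```

Call:
move_arm(
  increments=[
    {"tx":0,"ty":0,"tz":0.002,"turn":0},
    {"tx":0,"ty":0,"tz":0.004,"turn":0},
    {"tx":0,"ty":0,"tz":0.006,"turn":0},
    {"tx":0,"ty":0,"tz":0.008,"turn":0},
    {"tx":0,"ty":0,"tz":0.0095,"turn":0},
    {"tx":0,"ty":0,"tz":0.0095,"turn":0},
    {"tx":0,"ty":0,"tz":0.0095,"turn":0},
  ],
)

```text
time_s: 18.65
eef_pos: [0.4951, 0.1968, 0.1152]
eef_rot: [0.0, 0.734, -0.68, -0.0]
wrist_force: [0.0, -0.4, -2.1]
opening: 0.228
```

Call:
move_arm(
  increments=[
    {"tx":0,"ty":0,"tz":0.0004,"turn":0},
    {"tx":0,"ty":0,"tz":0.0008,"turn":0},
    {"tx":0,"ty":0,"tz":0.0008,"turn":0},
  ],
)

```text
time_s: 18.9
eef_pos: [0.4954, 0.1968, 0.1147]
eef_rot: [-0.0, 0.734, -0.68, 0.0]
wrist_force: [1.1, 0.0, -1.6]
opening: 0.227
```

Call:
move_arm(
  increments=[
    {"tx":0,"ty":0,"tz":0.0004,"turn":0},
    {"tx":0,"ty":0,"tz":0.0006,"turn":0},
    {"tx":0,"ty":0,"tz":0.0006,"turn":0},
    {"tx":0,"ty":0,"tz":0.0006,"turn":0},
  ],
)

```text
time_s: 19.23
eef_pos: [0.4956, 0.1968, 0.1146]
eef_rot: [-0.0, 0.734, -0.68, 0.0]
wrist_force: [-2.1, -0.3, 5.5]
opening: 0.23
```

Call:
move_arm(
  increments=[
    {"tx":0,"ty":0,"tz":-0.0003,"turn":0},
    {"tx":0,"ty":0,"tz":-0.0003,"turn":0},
    {"tx":0,"ty":0,"tz":-0.0003,"turn":0},
    {"tx":0,"ty":0,"tz":-0.0003,"turn":0},
    {"tx":0,"ty":0,"tz":-0.0003,"turn":0},
    {"tx":0,"ty":0,"tz":-0.0003,"turn":0},
    {"tx":0,"ty":0,"tz":-0.0003,"turn":0},
    {"tx":0,"ty":0,"tz":-0.0003,"turn":0},
  ],
  gripper=1,
)

```text
time_s: 19.9
eef_pos: [0.4952, 0.1968, 0.1142]
eef_rot: [-0.0, 0.734, -0.68, -0.0]
wrist_force: [-0.3, 0.0, -0.2]
opening: 1.002
```

Call:
move_arm(
  increments=[
    {"tx":0,"ty":0,"tz":-0.005,"turn":0},
    {"tx":0,"ty":0,"tz":-0.02,"turn":0},
    {"tx":0,"ty":0,"tz":-0.045,"turn":0},
    {"tx":0,"ty":0,"tz":-0.07,"turn":0},
    {"tx":0,"ty":0,"tz":-0.09,"turn":0},
    {"tx":0,"ty":0,"tz":-0.1,"turn":0},
    {"tx":0,"ty":0,"tz":-0.1,"turn":0},
  ],
)

```text
time_s: 20.48
eef_pos: [0.4969, 0.1971, 0.2172]
eef_rot: [-0.002, 0.734, -0.68, 0.002]
wrist_force: [0.4, 0.5, 0.5]
opening: 1.002
```

```bash
python3 -c "
from h import *
p,d=snap('scene','s10');snap('top','t10')
to(.539,-.0105,.16,-85.6)
s=cv2.imread('pics/s10.png');cv2.imwrite('pics/s10y.png',cv2.resize(s[190:320,230:340],None,fx=6,fy=4.4,interpolation=cv2.INTER_CUBIC))
t=cv2.imread('pics/t10.png');cv2.imwrite('pics/t10y.png',cv2.resize(t[170:280,180:380],None,fx=4,fy=4,interpolation=cv2.INTER_CUBIC))
"
```

```text
t 20.58 pos [0.495  0.1967 0.2137] yaw -85.62 F [-0.1  -1.14 -0.08] T [-0.028 -0.015 -0.002] op 0.999
  tx 0.2100 ty -0.0281 tz 0.0537 turn -0.02 dist 0.219
```

View pics/s10y.png

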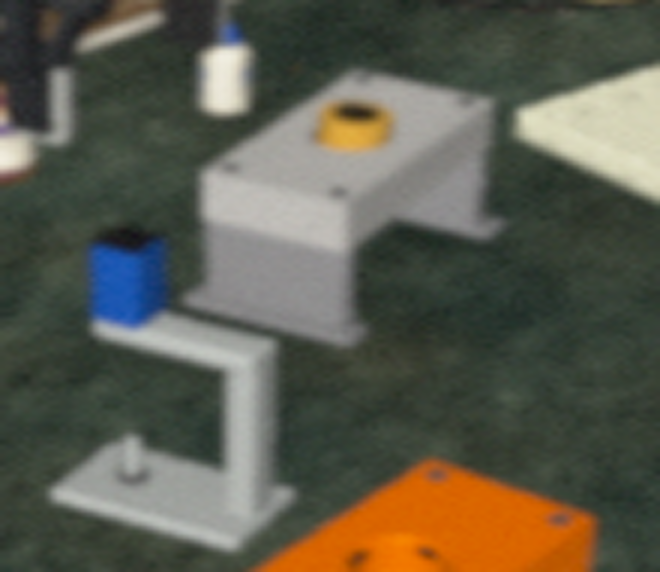

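View pics/t10y.png

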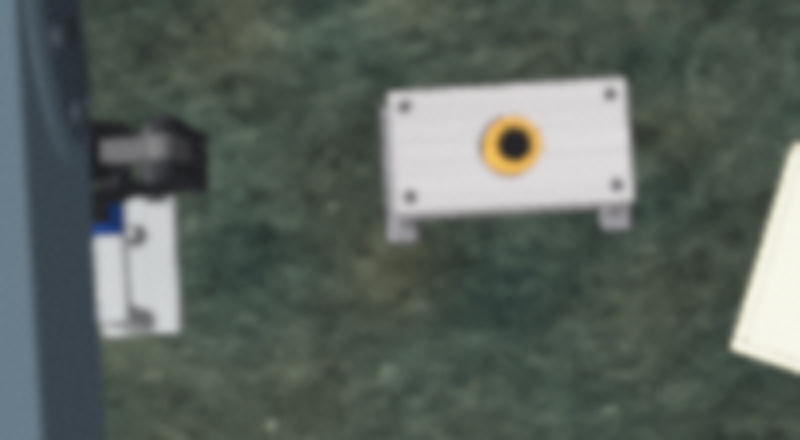

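Tool stands upright on its own, and the adapter stands about 14 mm proud (scene zoom (355,125)). Moving over it.

Call:
move_arm(
  increments=[
    {"tx":0.01,"ty":-0.001,"tz":0,"turn":0},
    {"tx":0.035,"ty":-0.004,"tz":0,"turn":0},
    {"tx":0.07,"ty":-0.009,"tz":0,"turn":0},
    {"tx":0.105,"ty":-0.014,"tz":0,"turn":0},
    {"tx":0.14,"ty":-0.018,"tz":0.01,"turn":0},
    {"tx":0.17,"ty":-0.023,"tz":0.025,"turn":0},
    {"tx":0.195,"ty":-0.026,"tz":0.045,"turn":0},
    {"tx":0.207,"ty":-0.028,"tz":0.065,"turn":0},
    {"tx":0.21,"ty":-0.028,"tz":0.08,"turn":0},
    {"tx":0.21,"ty":-0.028,"tz":0.08,"turn":0},
    {"tx":0.21,"ty":-0.028,"tz":0.08,"turn":0},
    {"tx":0.21,"ty":-0.028,"tz":0.08,"turn":0},
  ],
)

```text
time_s: 21.58
eef_pos: [0.5391, -0.0104, 0.1343]
eef_rot: [0.0, 0.734, -0.679, -0.0]
wrist_force: [-0.8, -0.1, -0.2]
opening: 0.999
```

```bash
python3 -c "
from h import *
p,d=snap('scene','s11')
to(.5385,-.0105,.09,-85.6)
s=cv2.imread('pics/s11.png');cv2.imwrite('pics/s11y.png',cv2.resize(s[150:290,230:340],None,fx=6,fy=4.2,interpolation=cv2.INTER_CUBIC))
"
```

```text
t 21.63 pos [ 0.5396 -0.0103  0.1349] yaw -85.58 F [-0.71 -0.73  0.04] T [-0.026 -0.02  -0.045] op 1.002
  tx 0.0001 ty 0.0011 tz 0.0449 turn 0.02 dist 0.045
```

View pics/s11y.png

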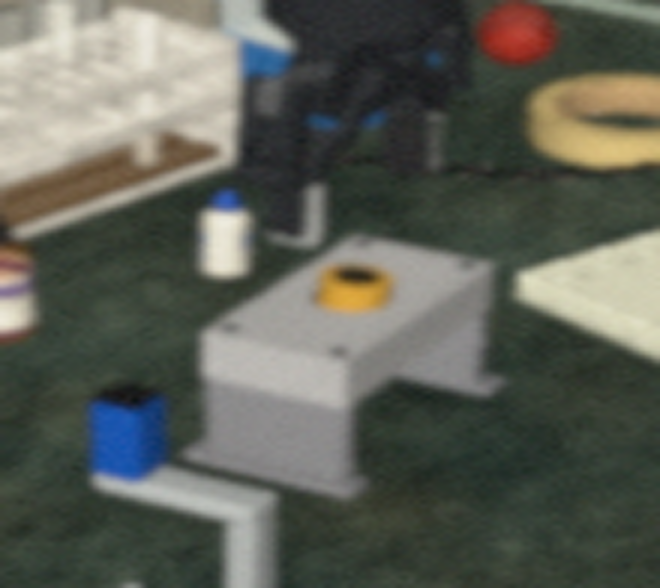

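Call:
move_arm(
  increments=[
    {"tx":0,"ty":0.001,"tz":0.006,"turn":0},
    {"tx":0,"ty":0.001,"tz":0.016,"turn":0},
    {"tx":0,"ty":0.001,"tz":0.027,"turn":0},
    {"tx":0,"ty":0.001,"tz":0.036,"turn":0},
    {"tx":0,"ty":0.001,"tz":0.041,"turn":0},
    {"tx":0,"ty":0.001,"tz":0.0435,"turn":0},
    {"tx":0,"ty":0.001,"tz":0.0435,"turn":0},
    {"tx":0,"ty":0.001,"tz":0.0435,"turn":0},
  ],
)

```text
time_s: 22.3
eef_pos: [0.5383, -0.0106, 0.0906]
eef_rot: [0.0, 0.734, -0.68, -0.0]
wrist_force: [-0.5, -0.7, 0.5]
opening: 0.999
```

```bash
python3 -c "
from h import *
p,d=snap('scene','s12')
to(.5385,-.0105,.09,-85.6)
s=cv2.imread('pics/s12.png');cv2.imwrite('pics/s12y.png',cv2.resize(s[150:290,230:340],None,fx=6,fy=4.2,interpolation=cv2.INTER_CUBIC))
"
```

```text
t 22.35 pos [ 0.5385 -0.0107  0.0909] yaw -85.61 F [-0.38  0.67 -0.01] T [ 0.013  0.032 -0.054] op 0.998
  tx -0.0002 ty 0.0000 tz 0.0009 turn -0.01 dist 0.001
```

View pics/s12y.png

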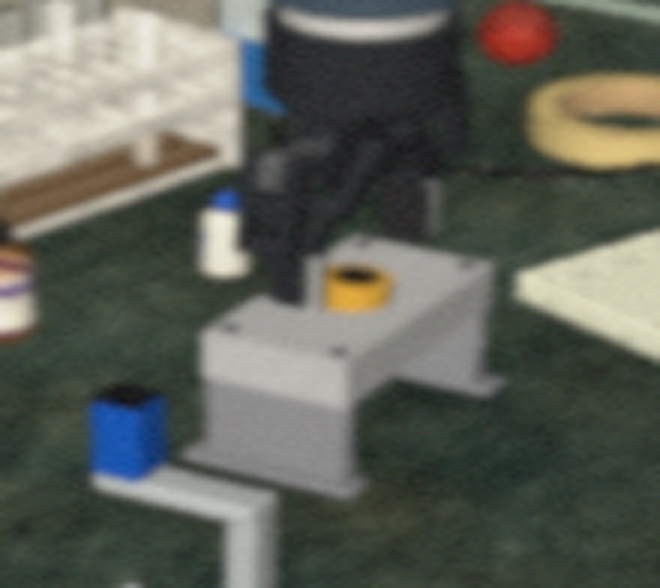

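Fingers straddle the adapter with no contact; closing.

Call:
move_arm(
  increments=[
    {"tx":0,"ty":0,"tz":0,"turn":0},
    {"tx":0,"ty":0,"tz":0,"turn":0},
    {"tx":0,"ty":0,"tz":0,"turn":0},
    {"tx":0,"ty":0,"tz":0,"turn":0},
    {"tx":0,"ty":0,"tz":0,"turn":0},
    {"tx":0,"ty":0,"tz":0,"turn":0},
    {"tx":0,"ty":0,"tz":0,"turn":0},
    {"tx":0,"ty":0,"tz":0,"turn":0},
    {"tx":0,"ty":0,"tz":0,"turn":0},
  ],
  gripper=0,
)

```text
time_s: 23.1
eef_pos: [0.5385, -0.0107, 0.0909]
eef_rot: [-0.0, 0.734, -0.68, 0.0]
wrist_force: [1.0, -0.6, 2.1]
opening: 0.314
```

```bash
python3 -c "
from h import *
p,d=snap('scene','s13')
to(.5385,-.0105,.09,-85.6)
s=cv2.imread('pics/s13.png');cv2.imwrite('pics/s13y.png',cv2.resize(s[150:290,230:340],None,fx=6,fy=4.2,interpolation=cv2.INTER_CUBIC))
"
```

```text
t 23.15 pos [ 0.5385 -0.0107  0.0909] yaw -85.62 F [ 0.73 -1.71  0.97] T [-0.212 -0.15  -0.017] op 0.315
  tx -0.0002 ty -0.0001 tz 0.0009 turn -0.02 dist 0.001
```

View pics/s13y.png

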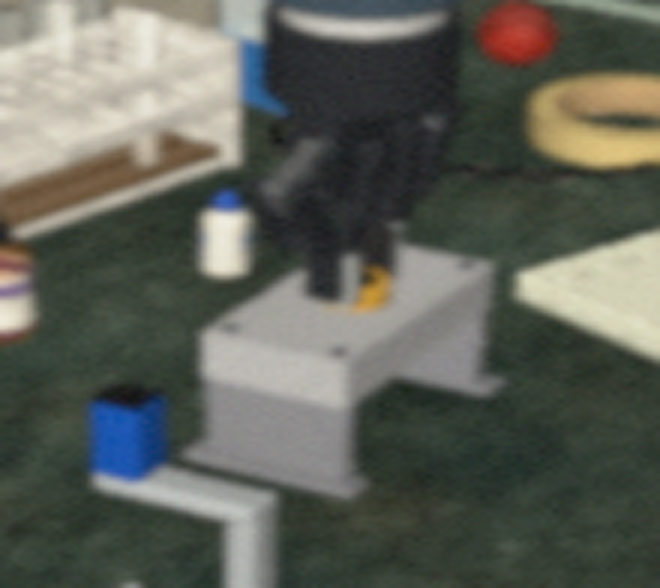

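Call:
move_arm(
  increments=[
    {"tx":0,"ty":0,"tz":-0.001,"turn":0},
    {"tx":0,"ty":0,"tz":-0.0025,"turn":0},
    {"tx":0,"ty":0,"tz":-0.004,"turn":0},
    {"tx":0,"ty":0,"tz":-0.006,"turn":0},
    {"tx":0,"ty":0,"tz":-0.008,"turn":0},
    {"tx":0,"ty":0,"tz":-0.01,"turn":0},
    {"tx":0,"ty":0,"tz":-0.012,"turn":0},
    {"tx":0,"ty":0,"tz":-0.014,"turn":0},
    {"tx":0,"ty":0,"tz":-0.017,"turn":0},
    {"tx":0,"ty":0,"tz":-0.021,"turn":0},
    {"tx":0,"ty":0,"tz":-0.026,"turn":0},
    {"tx":0,"ty":0,"tz":-0.034,"turn":0},
    {"tx":0,"ty":0,"tz":-0.042,"turn":0},
    {"tx":0,"ty":0,"tz":-0.05,"turn":0},
    {"tx":0,"ty":0,"tz":-0.05,"turn":0},
  ],
)

```text
time_s: 24.4
eef_pos: [0.5396, -0.0108, 0.1432]
eef_rot: [-0.001, 0.734, -0.679, 0.002]
wrist_force: [0.6, -0.8, 0.5]
opening: 0.315
```

```bash
python3 -c "
from h import *
p,d=snap('scene','s14')
to(.4775,-.212,.15,-85.6)
s=cv2.imread('pics/s14.png');cv2.imwrite('pics/s14y.png',cv2.resize(s[130:290,230:400],None,fx=4.5,fy=3.7,interpolation=cv2.INTER_CUBIC))
"
```

```text
t 24.45 pos [ 0.5392 -0.0107  0.1423] yaw -85.61 F [-0.78  0.1  -1.38] T [ 0.016  0.036 -0.053] op 0.313
  tx 0.1959 ty 0.0769 tz -0.0078 turn -0.01 dist 0.211
```

View pics/s14y.png

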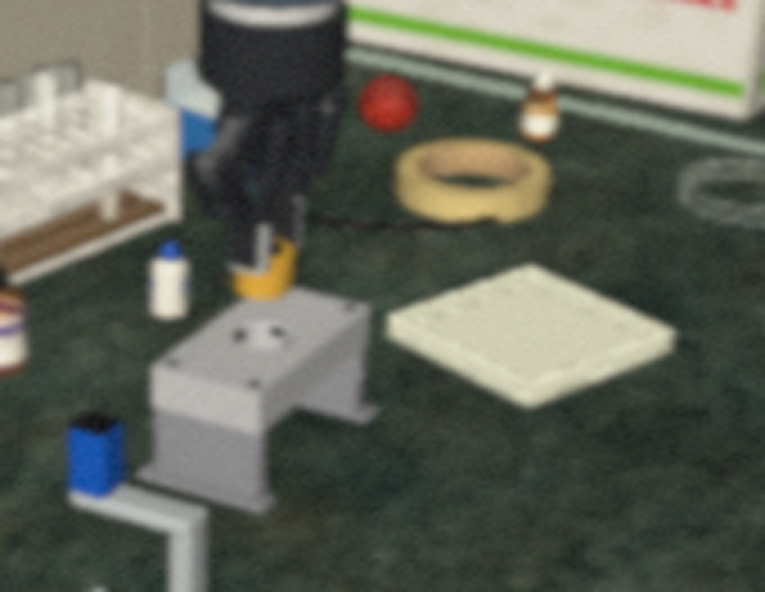

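Call:
move_arm(
  increments=[
    {"tx":0.006,"ty":0.002,"tz":0,"turn":0},
    {"tx":0.025,"ty":0.01,"tz":0,"turn":0},
    {"tx":0.05,"ty":0.02,"tz":0,"turn":0},
    {"tx":0.08,"ty":0.032,"tz":0,"turn":0},
    {"tx":0.11,"ty":0.044,"tz":0,"turn":0},
    {"tx":0.14,"ty":0.056,"tz":0,"turn":0},
    {"tx":0.168,"ty":0.066,"tz":0.01,"turn":0},
    {"tx":0.186,"ty":0.073,"tz":0.03,"turn":0},
    {"tx":0.194,"ty":0.076,"tz":0.055,"turn":0},
    {"tx":0.196,"ty":0.077,"tz":0.075,"turn":0},
    {"tx":0.196,"ty":0.077,"tz":0.09,"turn":0},
    {"tx":0.196,"ty":0.077,"tz":0.1,"turn":0},
    {"tx":0.196,"ty":0.077,"tz":0.1,"turn":0},
    {"tx":0.196,"ty":0.077,"tz":0.1,"turn":0},
  ],
)

```text
time_s: 25.62
eef_pos: [0.4761, -0.2117, 0.0403]
eef_rot: [0.0, 0.734, -0.679, -0.001]
wrist_force: [0.4, 0.4, -1.0]
opening: 0.311
```

```bash
python3 -c "
from h import *
p,d=snap('scene','s15')
to(.477,-.211,.023,-85.6)
s=cv2.imread('pics/s15.png');cv2.imwrite('pics/s15y.png',cv2.resize(s[150:250,300:400],None,fx=6,fy=5,interpolation=cv2.INTER_CUBIC))
"
```

```text
t 25.67 pos [ 0.4768 -0.212   0.0412] yaw -85.59 F [ 0.15 -0.35 -0.69] T [ 0.017 -0.026  0.002] op 0.312
  tx -0.0010 ty -0.0003 tz 0.0182 turn 0.01 dist 0.018
```

View pics/s15y.png

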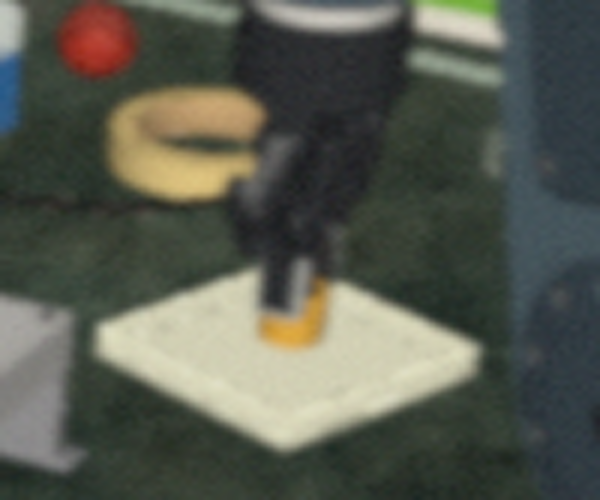

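Call:
move_arm(
  increments=[
    {"tx":0,"ty":0,"tz":0.003,"turn":0},
    {"tx":0,"ty":0,"tz":0.007,"turn":0},
    {"tx":0,"ty":0,"tz":0.011,"turn":0},
    {"tx":0,"ty":0,"tz":0.014,"turn":0},
    {"tx":0,"ty":0,"tz":0.0155,"turn":0},
    {"tx":0,"ty":0,"tz":0.016,"turn":0},
    {"tx":0,"ty":0,"tz":0.016,"turn":0},
    {"tx":0,"ty":0,"tz":0.016,"turn":0},
  ],
)

```text
time_s: 26.33
eef_pos: [0.4767, -0.212, 0.025]
eef_rot: [-0.0, 0.734, -0.68, 0.0]
wrist_force: [-0.4, 1.6, 3.9]
opening: 0.315
```

Call:
move_arm(
  increments=[
    {"tx":0,"ty":0,"tz":0.0004,"turn":0},
    {"tx":0,"ty":0,"tz":0.0008,"turn":0},
    {"tx":0,"ty":0,"tz":0.0008,"turn":0},
    {"tx":0,"ty":0,"tz":0.0008,"turn":0},
  ],
)

```text
time_s: 26.67
eef_pos: [0.4771, -0.2121, 0.0248]
eef_rot: [-0.0, 0.734, -0.68, 0.001]
wrist_force: [-0.7, 2.4, 8.4]
opening: 0.316
```

Call:
move_arm(
  increments=[
    {"tx":0,"ty":0,"tz":-0.0005,"turn":0},
    {"tx":0,"ty":0,"tz":-0.0005,"turn":0},
    {"tx":0,"ty":0,"tz":-0.0005,"turn":0},
    {"tx":0,"ty":0,"tz":-0.0005,"turn":0},
    {"tx":0,"ty":0,"tz":-0.0005,"turn":0},
    {"tx":0,"ty":0,"tz":-0.0005,"turn":0},
  ],
  gripper=0.75,
)

```text
time_s: 27.17
eef_pos: [0.4763, -0.2119, 0.0242]
eef_rot: [0.0, 0.734, -0.68, -0.0]
wrist_force: [0.2, -0.7, 0.1]
opening: 0.749
```

Call:
move_arm(
  increments=[
    {"tx":0,"ty":0,"tz":-0.003,"turn":0},
    {"tx":0,"ty":0,"tz":-0.012,"turn":0},
    {"tx":0,"ty":0,"tz":-0.03,"turn":0},
    {"tx":0,"ty":0,"tz":-0.055,"turn":0},
    {"tx":0,"ty":0,"tz":-0.085,"turn":0},
    {"tx":0,"ty":0,"tz":-0.12,"turn":0},
    {"tx":0,"ty":0,"tz":-0.15,"turn":0},
    {"tx":0,"ty":0,"tz":-0.17,"turn":0},
    {"tx":0,"ty":0,"tz":-0.18,"turn":0},
    {"tx":0,"ty":0,"tz":-0.18,"turn":0},
    {"tx":0,"ty":0,"tz":-0.18,"turn":0},
    {"tx":0,"ty":0,"tz":-0.18,"turn":0},
  ],
)

```text
time_s: 28.17
eef_pos: [0.4755, -0.2112, 0.2027]
eef_rot: [0.0, 0.734, -0.68, -0.001]
wrist_force: [0.6, -0.1, -0.1]
opening: 0.754
```

```bash
python3 -c "
from h import *
p,d=snap('scene','s16');q,_=snap('top','t16')
to(.477,-.211,.023,-85.6)
cv2.imwrite('pics/s16y.png',cv2.resize(p[150:320,180:400,::-1],None,fx=3.6,fy=3.5,interpolation=cv2.INTER_CUBIC))
a=np.load('pics/scene0.npz')['p']; 
E=cv2.absdiff(a,p).sum(2)>90; cv2.imwrite('pics/diff.png',(E*255).astype(np.uint8))
"
```

```text
t 28.27 pos [ 0.4755 -0.2112  0.2024] yaw -85.62 F [-0.07 -0.59 -0.43] T [ 0.096 -0.01  -0.053] op 0.753
  tx 0.0003 ty -0.0020 tz 0.1794 turn -0.02 dist 0.179
```

View pics/s16y.png

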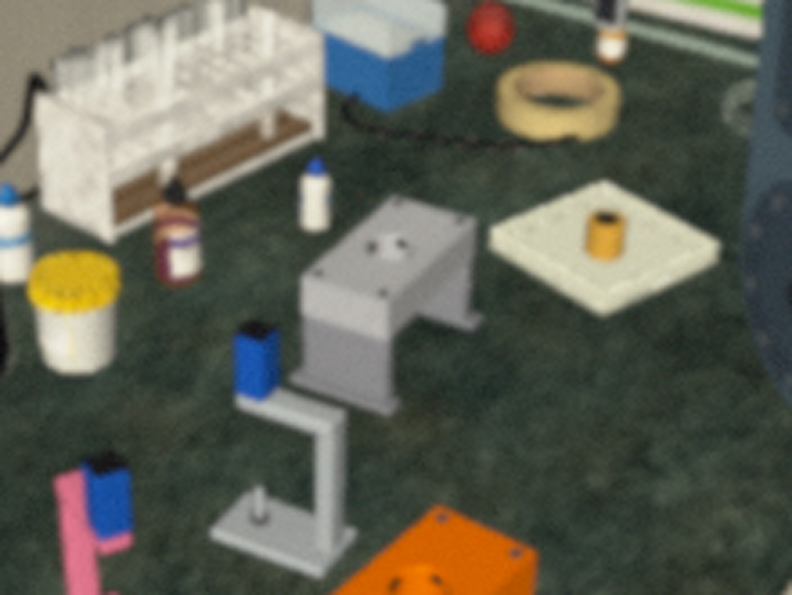

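View pics/t16.png

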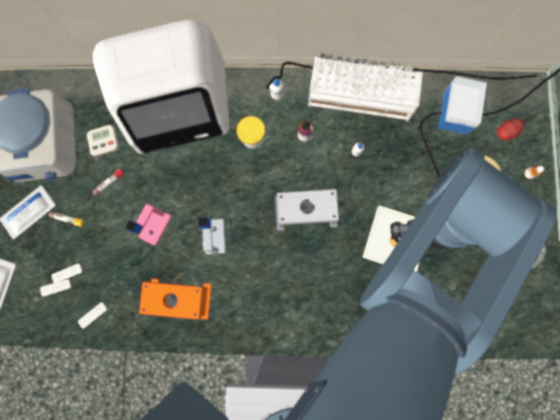

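View pics/diff.png

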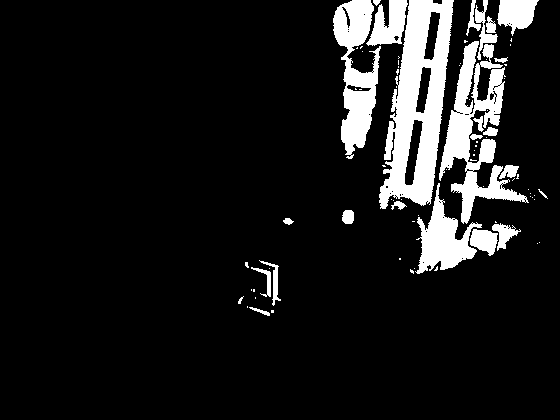

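The adapter stands upright with its mark up, in the middle of the tray (scene view (347,215)). The well is empty and the tool stands upright clear of the block. Comparing the scene picture with the first one shows changes only at the tool, adapter, well and arm. Handing in.

```bash
python3 -c "
from h import *
print(workorder.hand_in())"
```

```text
the job is handed in; nothing more can be done
None
```

The job is done and handed in at about 28 s of the 72 s allowed. The adapter stands upright in the white tray and the ejector stands upright clear of the block.

- **Finding the hole:** I gripped the ejector by its blue handle and brought the pin in under the block. The first touch met solid plate with about 7 N. The second probe, about 30° round, went through the hole.
- **Pushing the adapter up:** I pushed slowly with about 6–7 N until the adapter stood about 14 mm out, and it stayed there when I drew the tool away.
- **Placing:** I set the tool back close to where it started, then pulled the adapter out from above. I lowered it onto the tray floor with about 9 N and released it.

**Last checks:**
- **Result:** the pictures show the adapter upright in the middle of the tray with its mark up, the well empty, and the arm raised clear of everything.
- **Bystanders:** comparing first and last scene pictures shows changes only at the tool, adapter, well and arm. The cup, bottles and look-alikes had not moved.

**Disagreements and failures:**
- The two cameras differed by 2–3 mm in absolute position. The distances between the tool and the block agreed to about 1 mm, so I worked from those.
- One picture estimate of the tool's sideways position under the block, from a corner of its foot, was about 6 mm off the others, so I ignored it.
- Two early move calls were refused for missing fields and moved nothing.
- When closed on the adapter, the gripper read about 27 mm for a 30 mm part, and the tray contact came 2 mm higher than I expected. Neither caused trouble.

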